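# Close and clamp the mug-handle mould

## Task

Take the dry top half of the mug-handle mould, the one with two cut-off corners, off the sloping rack and lower it gently onto its bottom half in the jig, cut corners over cut corners, so that the keys sit in their sockets and the halves close flush all round. Then press the toggle clamp's handle fully down so that its rubber foot holds the mould shut. Leave the other mould top on the rack and the jars and the kiln stilt at the back of the table where they are.

Things in the scene. Friction and masses are not known exactly. Their poses are not given: they have to be found in the camera images.
- mould_top: top half of the mug-handle mould: white plaster block 116 x 56 x 30 mm (x, y, z), 0.2 to 0.35 kg, both corners of its +x end cut off (12 mm), a wide and a narrow hole in its upper face. Origin: centre of the underside (parting face, with 3 sockets 7 mm deep); x toward the cut corners, z out of the upper face. On the rack z leans 33 deg, cut corners up the slope. Grasp across the 56 mm.
- mould_top_nose (a point): point of mould_top on its parting face, in the middle of the end with the cut corners, 58 mm from its origin
- other_top: top half of another mould, to be left on the rack: white plaster block 116 x 58 x 26 mm with square corners and one round hole in the middle of its upper face; same frame as mould_top. The two tops may lie in either place on the rack, 100 mm apart centre to centre.
- rack: fixed wooden drying rack, 150 x 210 mm on the table (x, y), 100 mm high, origin at the centre of its underside; its slatted face slopes at 33 degrees, low toward its -x side (which looks away from the jig), where a ledge 12 mm high stops the moulds
- jig: fixed jig: plywood board 268 x 104 x 12 mm with the mould's bottom half between low cleats (up to 24 mm over the table) and a toggle clamp on a block. Origin on the table under the mould's centre; x along the mould toward its cut corners, the clamp stands at the -x end, z up
- seat (a point): centre of the bottom half's parting face, 42 mm over the table, axes as the jig's: mould_top's origin and axes must come here. Three tapered keys 6 mm high stand on this face (16 mm wide at the foot, 9 mm at the tip): two near the cut corners (x 36, y +-16 mm), one at the other end (x -44 mm). They guide the top in, 1.5 mm of play
- seat_nose (a point): point of the bottom half's parting face in the middle of its end with cut corners, 58 mm from the seat
- handle_pivot (a point): axle of the clamp's handle (150 mm from the seat along the jig's -x, 95 mm over the table). The axle lies along the jig's y; the handle, 120 mm long, 18 mm wide, turns about it
- handle_press (a point): point on the upper side of the handle's black grip where to press, 90 mm along the handle from the axle and 12 mm above the handle's middle line; moves with the handle
- clamp_handle (a joint): handle angle: 0 open (handle leans up at 69 deg, away from the mould; the clamp arm leans back 10 deg past upright between handle and mould, about 40 mm from the grip, its end 210 mm over the table), 1.2 fully down (1.19 on the closed mould; handle level along the jig's -x, the arm's rubber foot on the middle of the mould). The linked arm follows; the handle stays where it is left
- jar_a: small capped jar, 38 mm wide, 48 mm high, bystander; origin at the centre of its underside
- jar_b: small capped jar, 46 mm wide, 55 mm high, bystander; origin at the centre of its underside
- clamp_arm: clamp arm, linked to the handle: steel bar 115 mm long with a rubber foot at its end; origin at its axle, 104 mm from the seat along the jig's -x, 98 mm over the table. Do not handle it
- stilt: three-armed kiln stilt 58 x 50 x 24 mm at the back of the table, bystander; origin at the centre of its underside

How it is judged:
On the way:
1. the right mould top is seated on the bottom half, keys in sockets, while the clamp is still open (horizontal distance between mould_top and seat below 0.004 m and z of mould_top in the frame of seat below 0.002 m and angle between mould_top's own z axis and vertical below 0.04 rad and distance between mould_top_nose and seat_nose below 0.008 m and value of joint clamp_handle below 0.4 rad), for 0.2 s.
At the end, for the whole second after the job is handed in: The mould top lies at rest on the bottom half within 4 mm in plan, 2 mm of closed, 0.04 rad of level, cut-corner ends within 8 mm of each other; the clamp handle is past 1.15 rad and its foot presses on the mould (over 0.5 N); the other top has moved less than 20 mm (horizontal distance between mould_top and seat below 0.004 m and z of mould_top in the frame of seat below 0.002 m and angle between mould_top's own z axis and vertical below 0.04 rad and distance between mould_top_nose and seat_nose below 0.008 m and value of joint clamp_handle above 1.15 rad and contact force between clamp_arm and mould_top above 0.5 N and linear speed of mould_top below 0.02 m/s and distance of other_top from where it was at the start of the episode below 0.02 m); the robot touches nothing.
It fails at once if the other mould top is moved more than 20 mm (distance of other_top from where it was at the start of the episode above 0.02 m).
It fails at once if a jar or the stilt is pushed more than 30 mm (distance of any of jar_a, jar_b, stilt from where it was at the start of the episode above 0.03 m).
It fails at once if the mould top is dropped or slammed onto the bottom half (linear speed of mould_top above 0.35 m/s and distance between mould_top and seat below 0.03 m).
It also fails if it takes over 61 s, if anything falls off the work surface, if the arm or the gripper's body presses on something with over 40 N, if the wrist force passes 120 N, or if a joint passes its speed limit or range.

## Robot

A 6-joint arm with a two-finger parallel gripper is mounted at the origin on the work surface; the furniture and walls round the work are solid. World frame = base frame: x ahead of the robot, y to its left, z up, the work surface at z = 0. Lengths are in m, angles in rad, forces in N, time in s.
With the tool pointing down it reaches from about 0.375 to 0.9 m from the base axis. Payload 3.1 kg.
Tool frame: the origin (TCP) lies at the very end of the fingers, on their centre line; the grasp point (between the pads) lies 19 mm behind it; z points along the fingers, y is the direction in which the jaws open and shut (so a half turn about z gives the same grasp; the last joint's range is limited). The gripper opens to 87 mm and grips with 3 to 60 N. Pads are 19 mm wide; open, the fingers measure 117 mm over their backs; the gripper's body (75 mm by 190 mm) begins 51 mm behind the grasp point.
Start: joints at [-1.28, 0.527, 1.433, -0, 1.181, -0.178], TCP at [0.282, -0.558, 0.223] pointing down, gripper open.
Joint ranges: [-3.08, 3.08], [-0.75, 2.2], [0.22, 2.44], [-1.43, 4.57], [0, 2.65], [-2.85, 2.85]. Speed limits (rad/s): [2.79, 2.79, 3.14, 3.14, 3.14, 3.14].

## Interface

Orientations are given as a unit quaternion [x, y, z, w].
In Python, from rig import robot gives the robot as it stands. The module is installed in compiled form; this text tells all that it offers.
- The arm moves only by the tool send_rows, never from a script. Its argument "deltas" is a list of rows, each an object of numbers: "tx", "ty", "tz": the shift along the tool's x, y, z in cm; "rx", "ry", "rz": the turn, a rotation vector about the tool's x, y, z in rad. A call has 1 to 5 rows; each row is the pose to reach, as a shift and turn from the pose commanded when the call began, along the tool's axes at that moment; what a row does not reach only later rows make up. A row lasts 1/12 s, in which the tool goes at most 41.7 mm and 7.16 degrees, less where a joint would pass 70% of its speed; a pose out of reach is approached as far as the arm can. A call with a gripper value outside its range is refused whole. "claw" is the finger opening in cm, from 0 to 8.7, set as the call begins (left out, the last holds). The fingers move at their own pace and stop on an object; "squeeze" is the grip in N (left out, the last holds). Time passes only in rows, so rows that repeat a pose let the fingers close. It gives the time, the measured TCP pose, the force and the opening at its end, in the units of the state.
- robot.get_obs(): the state, without advancing time (a new reading comes with each control period).
- robot.camera(name): name is "side" or "top"; returns a dict with "color" (480x640x3 uint8, red, green, blue), "z_map" (480x640 float32, m along the optical axis (not along the pixel's ray), 0 where there is no reading), "intrinsics" (3x3 intrinsics, pixels), "R" (3x3) and "t" (3): a world point X has camera coordinates R X + t. Camera axes: x right, y down, z forward; pixel columns grow to the right and rows downward; lengths in m; the calibration is good to about 2 mm. A picture is of the moment at which its call begins.
- robot.hand_in(): hands the job in, once; it reports no verdict.
Trained networks look in the newest picture that a camera, given by its name, has taken for a name from the list of things; names that differ only in an ending like _2 or _b are one class to them, and where a whole thing is asked for, a point or a joint stands for the part that bears it (a point fixed in the world has none). Each returns a list of dicts, best first, with "p" (0 to 1); they miss things now and then, are a little off and sometimes report something else, mostly with a low value. They report only what shows in the picture. A call takes as long as a camera call.
- robot.outline_of(label, camera): "pixels" (480x640 bool, what is visible of it) and "xy" ([column, row] in pixels, amid what is visible of it).
- robot.tip_of(label, camera): "xy" ([column, row] in pixels: a listed point, or the origin of a listed thing).
The state is a dict: "time": time; "q": joint angles; "joint_velocities": joint speeds; "joint_torque": joint torques, N m; "position": TCP position; "tool_rot": TCP orientation; "ft_force": force on the tool from outside, world axes, zero at the start; "moment": the same for the moment, N m; "grip_width": finger opening in m.
Only numpy, scipy, OpenCV 4.12 (cv2) and the standard library are available. Lean on these libraries where they do the work, as an engineer would, in place of code of your own. Each camera call takes 0.05 s, during which the arm holds its last target.

## Working session

There is one attempt and no reset: what is moved stays moved. The work goes in short steps, Python scripts to look and compute and a tool call to move; the robot and the scene stay as the last step left them, time stands still between calls to the robot, and variables do not carry over. Pictures are saved under pics/ and viewed, and the job is handed in when it is done.

Besides the shell and the picture viewer there is one more tool, called after "Request:" as name([rows], argument=value, ...), one row to a line, values as JSON. send_rows: Moves the arm, as the interface text tells. Its arguments: {"type":"object","properties":{"deltas":{"type":"array","items":{"type":"object","properties":{"tx":{"type":"number"},"ty":{"type":"number"},"tz":{"type":"number"},"rx":{"type":"number"},"ry":{"type":"number"},"rz":{"type":"number"}}}},"claw":{"type":"number"},"squeeze":{"type":"number"}},"required":["deltas"]}

```bash
mkdir -p pics; ls
cat > h.py <<'E'
import numpy as np, cv2
from rig import robot
from scipy.spatial.transform import Rotation as Ro
def px2w(c,u,v,z):
    K=c['intrinsics'];p=np.array([(u-K[0,2])*z/K[0,0],(v-K[1,2])*z/K[1,1],z])
    return c['R'].T@(p-c['t'])
def ray(c,u,v):
    K=c['intrinsics'];d=np.array([(u-K[0,2])/K[0,0],(v-K[1,2])/K[1,1],1.])
    return -c['R'].T@c['t'], c['R'].T@d
def cloud(c):
    K=c['intrinsics'];z=c['z_map'];v,u=np.mgrid[:480,:640]
    P=np.stack([(u-K[0,2])*z/K[0,0],(v-K[1,2])*z/K[1,1],z],-1)
    return (P-c['t'])@c['R']
def proj(c,X):
    p=c['R']@np.asarray(X)+c['t'];q=c['intrinsics']@p;return q[:2]/q[2]
def tri(c1,a,c2,b):
    o1,d1=ray(c1,*a);o2,d2=ray(c2,*b)
    s=np.linalg.lstsq(np.stack([d1,-d2],1),o2-o1,rcond=None)[0]
    p,q=o1+s[0]*d1,o2+s[1]*d2
    return (p+q)/2,np.linalg.norm(p-q)
def save(n,im): cv2.imwrite('pics/'+n+'.png',cv2.cvtColor(im,cv2.COLOR_RGB2BGR))
E
cat > a.py <<'E'
from h import *
import pickle
C={}
T={}
for n in ('side','top'):
    C[n]=robot.camera(n); save(n+'0',C[n]['color'])
    print(n,C[n]['intrinsics'][0,0],'cam pos',-C[n]['R'].T@C[n]['t'],(C[n]['z_map']>0).mean())
    T[n]={}
    for l in ['mould_top','mould_top_nose','other_top','rack','jig','seat','seat_nose','handle_pivot','handle_press','jar_a','jar_b','stilt','clamp_arm']:
        r=robot.tip_of(l,n); T[n][l]=r
        print(l,[(np.round(x['xy'],1).tolist(),round(x['p'],2)) for x in r[:3]])
pickle.dump((C,T),open('c0.pkl','wb'))
for l in T['top']:
    a,b=T['side'][l],T['top'][l]
    if a and b:
        for x in a[:2]:
            for y in b[:2]:
                p,e=tri(C['side'],x['xy'],C['top'],y['xy']); 
                if e<.02: print(l,p.round(4),round(e,4))
print(robot.get_obs())
E
python3 a.py
```

```text
pics
side 539.7994060165771 cam pos [0.34919221 0.77024771 0.74513679] 0.9869596354166666
mould_top [([287.0, 387.0], 0.84)]
mould_top_nose [([286.9, 352.6], 0.66)]
other_top [([352.2, 384.8], 0.68)]
rack [([317.3, 410.8], 0.69)]
jig [([318.4, 304.4], 0.98), ([290.0, 386.8], 0.46)]
seat [([321.9, 285.1], 0.74)]
seat_nose [([312.6, 306.5], 0.92)]
handle_pivot [([339.3, 225.2], 0.72)]
handle_press [([340.7, 187.3], 0.64), ([352.7, 385.5], 0.58)]
jar_a [([316.7, 223.6], 0.6), ([348.6, 387.8], 0.57), ([333.6, 215.2], 0.53)]
jar_b [([316.7, 223.6], 0.6), ([348.6, 387.8], 0.57), ([333.6, 215.2], 0.53)]
stilt []
clamp_arm [([334.5, 234.8], 0.72), ([310.5, 305.0], 0.67)]
top 521.1047023129291 cam pos [ 0.38392245 -0.08088568  1.33017801] 0.9961067708333333
mould_top [([195.0, 244.1], 0.98), ([432.8, 248.3], 0.23)]
mould_top_nose [([213.0, 241.9], 0.89)]
other_top [([199.6, 284.3], 0.65)]
rack [([205.9, 265.4], 0.87)]
jig [([304.0, 256.1], 0.83), ([423.4, 233.6], 0.29)]
seat [([304.7, 254.4], 0.79)]
seat_nose [([286.4, 250.3], 0.87), ([349.1, 257.8], 0.29)]
handle_pivot [([366.6, 261.2], 0.82
[... 807 characters left out ...]
.4, 'q': array([-1.28046939e+00,  5.27511054e-01,  1.43270139e+00,  4.49987743e-05,
        1.18138654e+00, -1.78517787e-01]), 'joint_velocities': array([-1.33762593e-03, -7.52816222e-04,  9.25257954e-05,  4.47188073e-04,
        5.51297722e-04, -5.58623255e-04]), 'joint_torque': array([-2.56727462e-04, -4.40018141e+01, -1.76980859e+01,  6.34401804e-02,
        5.05863433e-02, -3.05166793e-05]), 'position': array([ 0.28243272, -0.55752544,  0.22254116]), 'tool_rot': array([ 9.72650662e-01,  2.32272875e-01,  2.06055141e-05, -4.32358011e-06]), 'ft_force': array([ 0.66352122, -0.86042167,  0.22903866]), 'moment': array([-0.01505283,  0.01622978, -0.02259278]), 'grip_width': 0.08715966191716194}
```

View pics.

View pics/side0.png

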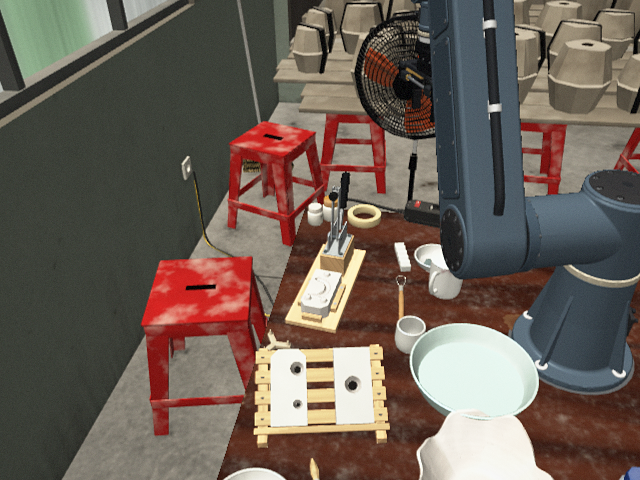

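View pics/top0.png

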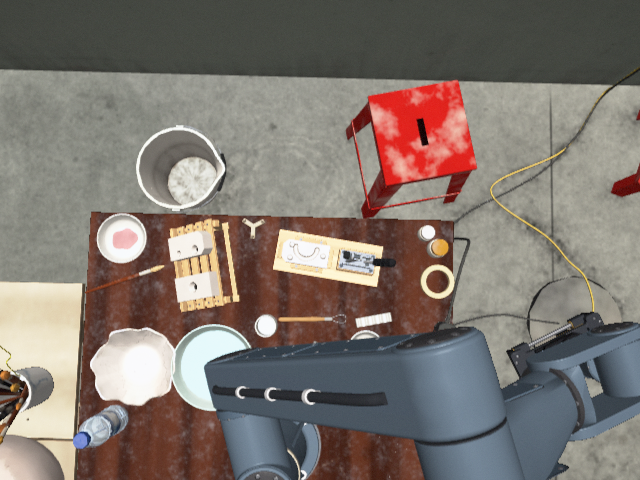

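```bash
cat > z.py <<'E'
from h import *
import pickle
C,T=pickle.load(open('c0.pkl','rb'))
s=C['side']['color'][150:450,220:440]; t=C['top']['color'][200:320,170:400]
save('zs',cv2.resize(s,None,fx=2,fy=2,interpolation=cv2.INTER_CUBIC)); save('zt',cv2.resize(t,None,fx=3.4,fy=3.4,interpolation=cv2.INTER_CUBIC))
E
python3 z.py
```

```text
(no output)
```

View pics/zs.png

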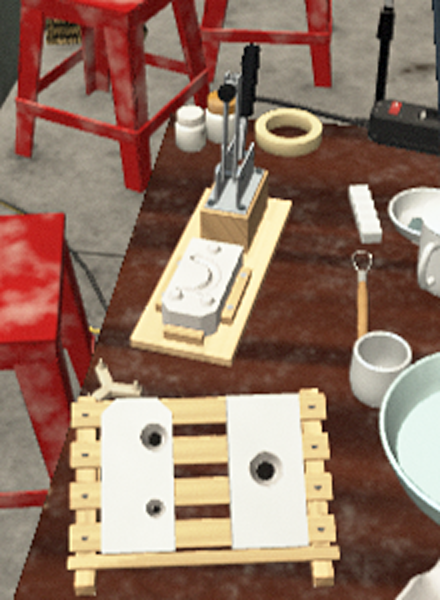

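View pics/zt.png

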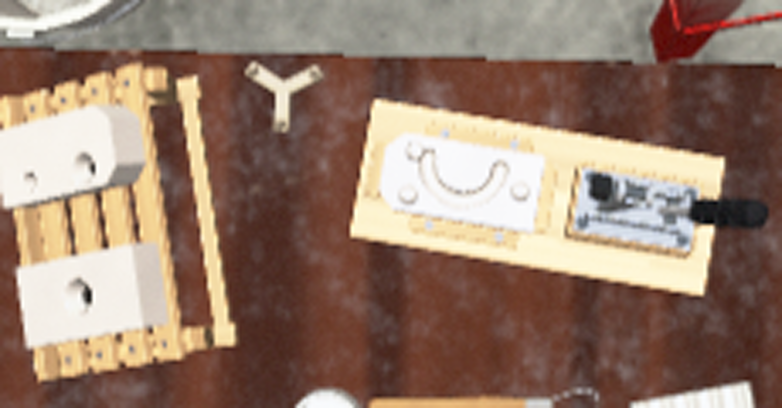

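```bash
cat > m.py <<'E'
from h import *
import pickle
C,T=pickle.load(open('c0.pkl','rb'))
def plane(P,n=None):
    best=None;rng=np.random.default_rng(0)
    for _ in range(300):
        a=P[rng.choice(len(P),3,False)];nn=np.cross(a[1]-a[0],a[2]-a[0])
        if np.linalg.norm(nn)<1e-7: continue
        nn/=np.linalg.norm(nn);
        if nn[2]<.6: continue
        k=abs((P-a[0])@nn)<.0025
        if best is None or k.sum()>best.sum(): best=k
    Q=P[best];c=Q.mean(0);nn=np.linalg.svd(Q-c,full_matrices=False)[2][2]
    return c,nn*np.sign(nn[2]),best
for cam in ('side','top'):
    c=C[cam];W=cloud(c)
    hsv=cv2.cvtColor(c['color'],cv2.COLOR_RGB2HSV)
    white=(hsv[...,1]<50)&(hsv[...,2]>150)
    for name,ctr,r in (('mould',(.49,.21),.09),('other',(.39,.195),.09),('bottom',(.474,-.06),.09)):
        m=white&(np.hypot(W[...,0]-ctr[0],W[...,1]-ctr[1])<r)&(W[...,2]>.02)&(W[...,2]<.16)
        n_,lab,st,ce=cv2.connectedComponentsWithStats(m.astype(np.uint8))
        # component nearest centre
        i=1+np.argmax(st[1:,4]*np.exp(-np.array([np.linalg.norm(W[lab==j].mean(0)[:2]-ctr) for j in range(1,n_)])/.03))
        P=W[lab==i]
        cc,nn,k=plane(P); Q=P[k]
        # in-plane rect
        ex=np.cross(nn,[1,0,0]);ex/=np.linalg.norm(ex);ey=np.cross(nn,ex)
        uv=np.stack([(Q-cc)@ex,(Q-cc)@ey],1).astype(np.float32)
        (u,v),(w,h),ang=cv2.minAreaRect(uv)
        b=cv2.boxPoints(((u,v),(w,h),ang)); B=cc+b[:,:1]*ex+b[:,1:]*ey
        e1,e2=B[1]-B[0],B[2]-B[1]
        L=e1 if np.linalg.norm(e1)>np.linalg.norm(e2) else e2; L/=np.linalg.norm(L); L*=np.sign(L[1])
        print(cam,name,len(P),k.sum(),'center',(cc+u*ex+v*ey).round(4),'n',nn.round(3),'tilt',np.degrees(np.arccos(nn[2])).round(1),'size',round(w*1e3,1),round(h*1e3,1),'L',L.round(3), 'az',np.degrees(np.arctan2(L[1],L[0])).round(1))
E
python3 m.py
```

```text
side mould 2577 2267 center [0.4864 0.2271 0.0809] n [-0.104  0.536  0.838] tilt 33.1 size 116.3 54.7 L [-0.151  0.824 -0.546] az 100.4
side other 2710 2382 center [0.3879 0.207  0.0775] n [-0.101  0.538  0.837] tilt 33.2 size 115.9 58.1 L [-0.15   0.824 -0.547] az 100.4
side bottom 1156 781 center [ 0.4784 -0.0591  0.0418] n [ 0.    -0.003  1.   ] tilt 0.2 size 56.0 119.3 L [0.145 0.989 0.003] az 81.7
top mould 954 635 center [0.4841 0.2265 0.0798] n [-0.118  0.528  0.841] tilt 32.8 size 119.3 56.2 L [-0.153  0.827 -0.541] az 100.5
top other 1005 674 center [0.3859 0.2065 0.076 ] n [-0.11   0.539  0.835] tilt 33.4 size 121.4 57.3 L [-0.155  0.821 -0.55 ] az 100.7
top bottom 1080 604 center [ 0.4758 -0.0599  0.0408] n [-0.024 -0.005  1.   ] tilt 1.4 size 56.0 115.5 L [0.14  0.99  0.008] az 81.9
```

Request:
send_rows([
  {"tz":-4},
  {"tz":-8},
  {"tz":-12},
  {"tz":-16},
  {"tz":-18},
])

```text
schema error: expected keys tx, ty, tz, rx, ry, rz
```

```bash
cat > o.py <<'E'
from h import *
import json
o=robot.get_obs()
R=Ro.from_quat(o['tool_rot']).as_matrix()
print('t',o['time'],'q',o['q'].round(4).tolist(),'p',o['position'].round(4).tolist(),'\nR',R.round(4).tolist(),'f',o['ft_force'].round(2),'m',o['moment'].round(2),'w',o['grip_width'].round(4))
open('log.txt','a').write(json.dumps([o['q'].tolist(),o['position'].tolist(),o['tool_rot'].tolist()])+'\n')
E
python3 o.py
```

```text
Traceback (most recent call last):
  File "o.py", line 5, in <module>
    print('t',o['time'],'q',o['q'].round(4).tolist(),'p',o['position'].round(4).tolist(),'\nR',R.round(4).tolist(),'f',o['ft_force'].round(2),'m',o['moment'].round(2),'w',o['grip_width'].round(4))
                                                                                                                                                                           ^^^^^^^^^^^^^^^^^^^^^
AttributeError: 'float' object has no attribute 'round'
```

```bash
sed -i "s/o\['grip_width'\].round(4)/round(o['grip_width'],4)/" o.py; python3 o.py
```

```text
t 1.4 q [-1.2805, 0.5275, 1.4327, 0.0, 1.1814, -0.1785] p [0.2824, -0.5575, 0.2225] 
R [[0.8921, 0.4518, 0.0], [0.4518, -0.8921, 0.0], [0.0, 0.0, -1.0]] f [ 0.66 -0.86  0.23] m [-0.02  0.02 -0.02] w 0.0872
```

Request:
send_rows([
  {"tx":0,"ty":0,"tz":-4,"rx":0,"ry":0,"rz":0},
  {"tx":0,"ty":0,"tz":-8,"rx":0,"ry":0,"rz":0},
  {"tx":2,"ty":-1,"tz":-12,"rx":0,"ry":0,"rz":0},
  {"tx":4,"ty":-3,"tz":-15,"rx":0,"ry":0,"rz":0},
  {"tx":7,"ty":-5,"tz":-17,"rx":0,"ry":0,"rz":0},
])

```text
time: 1.82
position: [0.3207, -0.4851, 0.3947]
tool_rot: [0.973, 0.231, 0.0, 0.003]
ft_force: [1.0, -0.2, 0.2]
grip_width: 0.0872
```

```bash
python3 o.py
```

```text
t 1.8167 q [-1.1783, 0.317, 1.3018, -0.0008, 1.5169, -0.0733] p [0.3207, -0.4851, 0.3947] 
R [[0.8934, 0.4492, 0.0015], [0.4492, -0.8934, -0.0057], [-0.0012, 0.0058, -1.0]] f [ 0.97 -0.15  0.22] m [-0.   -0.01 -0.  ] w 0.0872
```

Request:
send_rows([
  {"tx":3.5,"ty":-2,"tz":-1,"rx":0,"ry":0,"rz":0},
  {"tx":7,"ty":-4,"tz":-2,"rx":0,"ry":0,"rz":0},
  {"tx":10.5,"ty":-6,"tz":-3,"rx":0,"ry":0,"rz":0},
  {"tx":14,"ty":-8,"tz":-4,"rx":0,"ry":0,"rz":0},
  {"tx":17,"ty":-10,"tz":-4,"rx":0,"ry":0,"rz":0},
])

```text
time: 2.23
position: [0.4292, -0.3161, 0.4336]
tool_rot: [0.973, 0.232, 0.001, 0.002]
ft_force: [0.5, 0.4, 0.1]
grip_width: 0.0872
```

```bash
python3 o.py
```

```text
t 2.2333 q [-0.8448, 0.2172, 1.3414, 0.0006, 1.5779, 0.2567] p [0.4292, -0.3161, 0.4336] 
R [[0.8919, 0.4522, 0.0039], [0.4522, -0.8919, -0.0034], [0.0019, 0.0048, -1.0]] f [0.51 0.43 0.09] m [-0.02 -0.07  0.01] w 0.0872
```

Request:
send_rows([
  {"tx":2,"ty":-3.5,"tz":0,"rx":0.1,"ry":0,"rz":0},
  {"tx":4,"ty":-7,"tz":0,"rx":0.2,"ry":0,"rz":0},
  {"tx":6,"ty":-10.5,"tz":0,"rx":0.3,"ry":0,"rz":0},
  {"tx":8,"ty":-14,"tz":0,"rx":0.3,"ry":0.1,"rz":0},
  {"tx":10,"ty":-17,"tz":0,"rx":0.3,"ry":0.2,"rz":0},
])

```text
time: 2.65
position: [0.4412, -0.1188, 0.4302]
tool_rot: [0.956, 0.229, 0.063, -0.17]
ft_force: [0.1, -0.4, -0.2]
grip_width: 0.087
```

```bash
python3 o.py
cat > fk.py <<'E'
from h import *
import json
from scipy.optimize import least_squares
Rz=lambda a:Ro.from_euler('z',a).as_matrix()
Ry=lambda a:Ro.from_euler('y',a).as_matrix()
C0=Rz(np.pi/2)
def fkR(q,s4): return Rz(q[0])@Ry(q[1]+q[2])@Rz(s4*q[3])@Ry(q[4])@Rz(q[5])@C0
def fkp(q,P,s4):
    a1,h,L2,e,L3,D,d6=P
    M=Rz(q[0]);w=np.array([a1,D,h])+Ry(q[1])@[0,0,L2]+Ry(q[1]+q[2])@[e,0,L3]
    return M@w+fkR(q,s4)@[0,0,d6]
if __name__=='__main__':
    L=[json.loads(l) for l in open('log.txt')]
    for s in (1,-1):
        f=lambda P:np.concatenate([(fkp(np.array(q),P,s)-p)*1e3 for q,p,_ in L]+[(P-[0,.3,.4,0,.4,.11,.3])*.5])
        r=least_squares(f,[0,.3,.4,0,.4,.11,.3]);
        err=[np.degrees(np.linalg.norm((Ro.from_matrix(fkR(q,s)).inv()*Ro.from_quat(o)).as_rotvec())) for q,p,o in L]
        print(s,r.x.round(4),np.abs(f(r.x)[:3*len(L)]).max(),np.round(err,2))
E
python3 fk.py
```

```text
t 2.65 q [-0.7188, 0.1508, 1.4869, 0.3025, 1.709, 0.3929] p [0.4412, -0.1188, 0.4302] 
R [[0.8871, 0.4596, 0.0433], [0.4165, -0.8373, 0.3542], [0.1991, -0.2961, -0.9342]] f [ 0.05 -0.43 -0.23] m [-0.18  0.   -0.02] w 0.087
1 [0.     0.2742 0.588  0.1141 0.3917 0.111  0.3055] 0.0005007983984728348 [0. 0. 0. 0.]
-1 [-0.0919 -0.5     1.3493  0.654   0.2944  0.1131 -0.2766] 17.461081851754823 [1.000e-02 9.000e-02 7.000e-02 3.467e+01]
```

```bash
cat > ik.py <<'E'
from fk import *
L=[json.loads(l) for l in open('log.txt')]
f=lambda P:np.concatenate([(fkp(np.array(q),P,1)-p)*1e3 for q,p,_ in L]+[(P-[0,.2742,.588,.1141,.3917,.111,.3055])*.01])
P0=least_squares(f,[0,.2742,.588,.1141,.3917,.111,.3055]).x
lo=np.array([-3.08,-.75,.22,-1.43,0,-2.85]);hi=np.array([3.08,2.2,2.44,4.57,2.65,2.85])
def ik(p,R,seeds=None,lim=True):
    out=[]
    rng=np.random.default_rng(1)
    seeds=[np.array(s) for s in (seeds or [])]+[lo+(hi-lo)*rng.random(6) for _ in range(25)]
    for s in seeds:
        s=np.clip(s,lo+1e-3,hi-1e-3)
        g=lambda q:np.concatenate([(fkp(q,P0,1)-p)*3,(Ro.from_matrix(R).inv()*Ro.from_matrix(fkR(q,1))).as_rotvec()])
        r=least_squares(g,s,bounds=(lo,hi))
        if r.cost<1e-9 and not any(np.abs(r.x-o).max()<1e-2 for o in out): out.append(r.x)
    return out
# frames
nz=np.array([-.105,.535,.838]);nz/=np.linalg.norm(nz)
mx=np.array([.151,-.824,.546]);mx-=nz*(mx@nz);mx/=np.linalg.norm(mx);my=np.cross(nz,mx)
RM=np.stack([mx,my,nz],1)            # mould on rack
face=np.array([.4853,.2268,.0804])
OM=face-.030*nz
a=np.radians(81.8);sx=np.array([np.cos(a),np.sin(a),0]);RS=np.stack([sx,[-sx[1],sx[0],0],[0,0,1]],1)
S=np.array([.4771,-.0595,.0415])
def toolInMould(flip,beta,zt=.004,xo=0.):
    # tool y = -+mould y; tool z=-mould z, pitched by beta about mould y
    R=np.diag([1,-1,-1.]) if flip==0 else np.diag([-1,1,-1.])
    R=Ro.from_euler('y',beta).as_matrix()@R
    gp=np.array([xo,0,zt+.019])
    return gp+R@[0,0,.019],R
if __name__=='__main__':
    print(P0.round(4), 'seat->',S)
    for flip in (0,1):
        for b in (-40,-20,0,20,40):
            t,R=toolInMould(flip,np.radians(b))
            A=ik(OM+RM@t,RM@R); B=ik(S+RS@t,RS@R)
            print(flip,b,'RACK',[x.round(2).tolist() for x in A],'SEAT',[x.round(2).tolist() for x in B])
E
python3 ik.py
```

```text
[0.     0.2742 0.588  0.1141 0.3917 0.111  0.3055] seat-> [ 0.4771 -0.0595  0.0415]
0 -40 RACK [[0.68, 1.09, 1.45, -1.0, 1.58, -2.08]] SEAT [[-0.71, 0.8, 1.87, 0.69, 1.02, -1.1]]
0 -20 RACK [[0.61, 0.93, 1.56, -0.86, 1.29, -2.18]] SEAT [[-0.55, 0.69, 1.92, 0.48, 0.74, -0.8]]
0 0 RACK [[0.5, 0.79, 1.66, -0.66, 1.0, -2.37]] SEAT [[-0.36, 0.65, 1.93, 0.0, 0.56, -0.21]]
0 20 RACK [[0.34, 0.69, 1.75, -0.33, 0.76, -2.74]] SEAT [[-0.15, 0.69, 1.91, -0.61, 0.64, 0.51]]
0 40 RACK [] SEAT [[0.02, 0.8, 1.85, -0.95, 0.89, 0.93]]
1 -40 RACK [[0.68, 1.09, 1.45, -1.0, 1.58, 1.06]] SEAT [[-0.71, 0.8, 1.87, 0.69, 1.02, 2.04]]
1 -20 RACK [[0.61, 0.93, 1.56, -0.86, 1.29, 0.96]] SEAT [[-0.55, 0.69, 1.92, 0.48, 0.74, 2.34]]
1 0 RACK [[0.5, 0.79, 1.66, -0.66, 1.0, 0.77]] SEAT []
1 20 RACK [[0.34, 0.69, 1.75, -0.33, 0.76, 0.41]] SEAT [[-0.15, 0.69, 1.91, -0.61, 0.64, -2.63]]
1 40 RACK [[0.15, 0.66, 1.81, 0.2, 0.67, -0.18]] SEAT [[0.02, 0.8, 1.85, -0.95, 0.89, -2.21]]
```

```bash
cat > plan.py <<'E'
from ik import *
def path(qs,vmax=.038,wmax=.115,qd=2.79*.6/12):
    """joint waypoints -> list of poses"""
    poses=[];Qs=[]
    for a,b in zip(qs[:-1],qs[1:]):
        S_=np.linspace(0,1,200);F=[(fkp(a+s*(b-a),P0,1),fkR(a+s*(b-a),1)) for s in S_]
        c=[0]
        for (p,R),(p2,R2) in zip(F[:-1],F[1:]):
            c.append(c[-1]+max(np.linalg.norm(p2-p)/vmax,np.linalg.norm(Ro.from_matrix(R.T@R2).as_rotvec())/wmax,np.abs(b-a).max()/199/qd))
        n=max(1,int(np.ceil(c[-1])))
        for k in range(1,n+1):
            s=np.interp(c[-1]*k/n,c,S_);q=a+s*(b-a);Qs.append(q);poses.append((fkp(q,P0,1),fkR(q,1)))
    return poses,Qs
def rows(p0,R0,poses):
    i=0
    while i<len(poses):
        out=[]
        for p,R in poses[i:i+5]:
            d=R0.T@(p-p0)*100;w=Ro.from_matrix(R0.T@R).as_rotvec()
            out.append('{'+', '.join(f'"{k}": {round(float(v),n)+0:g}' for k,v,n in zip(('tx','ty','tz','rx','ry','rz'),(*d,*w),(1,1,1,2,2,2)))+'}')
        print('['+', '.join(out)+']')
        p0,R0=poses[min(i+4,len(poses)-1)];i+=5
def cur():
    o=robot.get_obs();return o['q'],o['position'],Ro.from_quat(o['tool_rot']).as_matrix()
E
cat > p1.py <<'E'
from plan import *
q,p,R=cur()
t,Rt=toolInMould(0,0)
G=OM+RM@t;RG=RM@Rt
qg=ik(G,RG)[0]
q1=ik(G+nz*.09,RG,[qg])[0]; q2=ik(G+nz*.09+[0,0,.15],RG,[qg])[0]
print(qg.round(2),q1.round(2),q2.round(2),G,(G+nz*.09))
po,Q=path([q,q2,q1])
print(len(po)); print(np.array([a for a,_ in po]).round(2).tolist())
rows(p,R,po)
E
python3 p1.py
```

```text
[ 0.5   0.79  1.66 -0.66  1.   -2.37] [ 0.58  0.69  1.57 -0.58  1.19 -2.44] [ 0.58  0.5   1.44 -0.53  1.45 -2.61] [0.48803069 0.21288648 0.05860649] [0.4785783  0.26104867 0.13404557]
43
[[0.44, -0.11, 0.42], [0.45, -0.1, 0.42], [0.45, -0.09, 0.41], [0.45, -0.09, 0.41], [0.45, -0.08, 0.4], [0.46, -0.07, 0.4], [0.46, -0.06, 0.39], [0.46, -0.05, 0.39], [0.46, -0.05, 0.38], [0.47, -0.04, 0.38], [0.47, -0.03, 0.37], [0.47, -0.02, 0.37], [0.47, -0.01, 0.36], [0.47, -0.0, 0.36], [0.47, 0.01, 0.35], [0.48, 0.01, 0.35], [0.48, 0.02, 0.35], [0.48, 0.03, 0.34], [0.48, 0.04, 0.34], [0.48, 0.05, 0.34], [0.48, 0.06, 0.33], [0.48, 0.07, 0.33], [0.48, 0.08, 0.33], [0.49, 0.09, 0.32], [0.49, 0.1, 0.32], [0.49, 0.11, 0.32], [0.49, 0.12, 0.31], [0.49, 0.13, 0.31], [0.49, 0.14, 0.31], [0.49, 0.15, 0.3], [0.49, 0.16, 0.3], [0.49, 0.18, 0.3], [0.49, 0.19, 0.3], [0.49, 0.2, 0.29], [0.49, 0.21, 0.29], [0.48, 0.22, 0.29], [0.48, 0.24, 0.29], [0.48, 0.25, 0.29], [0.48, 0.26, 0.28], [0.48, 0.26, 0.25], [0.48, 0.26, 0.21], [0.48, 0.26, 0.17], [0.48, 0.26, 0.13]]
[{"tx": 0.5, "ty": -0.4, "tz": 0.9, "rx": 0, "ry
[... 2371 characters left out ...]
 -2.9, "ty": 3.6, "tz": -0.9, "rx": 0.12, "ry": 0.02, "rz": -0.43}, {"tx": -3.6, "ty": 4.6, "tz": -1.1, "rx": 0.15, "ry": 0.03, "rz": -0.54}]
[{"tx": -1.1, "ty": 0.5, "tz": -0.4, "rx": 0.03, "ry": 0.01, "rz": -0.11}, {"tx": -2.2, "ty": 0.9, "tz": -0.8, "rx": 0.06, "ry": 0.02, "rz": -0.22}, {"tx": -3.3, "ty": 1.5, "tz": -1.2, "rx": 0.09, "ry": 0.04, "rz": -0.33}, {"tx": -4.4, "ty": 2, "tz": -1.7, "rx": 0.12, "ry": 0.06, "rz": -0.43}, {"tx": -6.4, "ty": 2.2, "tz": 1.5, "rx": 0.12, "ry": 0.06, "rz": -0.43}]
[{"tx": -2.1, "ty": -0.1, "tz": 3.1, "rx": 0, "ry": 0, "rz": 0}, {"tx": -4.1, "ty": 0.1, "tz": 6.3, "rx": 0, "ry": 0, "rz": 0}, {"tx": -6.1, "ty": 0.5, "tz": 9.4, "rx": 0, "ry": 0, "rz": 0}]
```

Request:
send_rows([
  {"tx":0.5,"ty":-0.4,"tz":0.9,"rx":0,"ry":-0.03,"rz":-0.11},
  {"tx":0.9,"ty":-0.8,"tz":1.7,"rx":0,"ry":-0.06,"rz":-0.22},
  {"tx":1.4,"ty":-1.1,"tz":2.5,"rx":0.01,"ry":-0.09,"rz":-0.33},
  {"tx":1.8,"ty":-1.5,"tz":3.3,"rx":0.01,"ry":-0.12,"rz":-0.43},
  {"tx":2.3,"ty":-2,"tz":4.1,"rx":0.02,"ry":-0.15,"rz":-0.54},
], claw=7.4)

```text
time: 3.07
position: [0.4528, -0.0796, 0.403]
tool_rot: [0.86, 0.49, 0.031, -0.137]
ft_force: [0.8, -0.8, -0.1]
grip_width: 0.0746
```

Request:
send_rows([
  {"tx":0.7,"ty":-0.1,"tz":0.7,"rx":0.01,"ry":-0.03,"rz":-0.11},
  {"tx":1.4,"ty":-0.2,"tz":1.4,"rx":0.02,"ry":-0.06,"rz":-0.22},
  {"tx":2.1,"ty":-0.3,"tz":2.1,"rx":0.03,"ry":-0.08,"rz":-0.33},
  {"tx":2.8,"ty":-0.4,"tz":2.8,"rx":0.04,"ry":-0.11,"rz":-0.44},
  {"tx":3.5,"ty":-0.5,"tz":3.4,"rx":0.06,"ry":-0.14,"rz":-0.54},
])

```text
time: 3.48
position: [0.464, -0.0388, 0.3779]
tool_rot: [0.694, 0.71, -0.008, -0.116]
ft_force: [-0.1, 0.5, -0.1]
grip_width: 0.0738
```

Request:
send_rows([
  {"tx":0.8,"ty":0.3,"tz":0.5,"rx":0.02,"ry":-0.02,"rz":-0.11},
  {"tx":1.5,"ty":0.6,"tz":1.1,"rx":0.03,"ry":-0.05,"rz":-0.22},
  {"tx":2.3,"ty":0.9,"tz":1.6,"rx":0.05,"ry":-0.07,"rz":-0.33},
  {"tx":3.1,"ty":1.2,"tz":2.1,"rx":0.07,"ry":-0.09,"rz":-0.44},
  {"tx":3.8,"ty":1.4,"tz":2.6,"rx":0.09,"ry":-0.11,"rz":-0.55},
])

```text
time: 3.9
position: [0.4736, 0.0032, 0.356]
tool_rot: [0.468, 0.876, -0.045, -0.105]
ft_force: [0.5, -0.1, -0.1]
grip_width: 0.0739
```

Request:
send_rows([
  {"tx":0.6,"ty":0.7,"tz":0.4,"rx":0.02,"ry":-0.02,"rz":-0.11},
  {"tx":1.2,"ty":1.4,"tz":0.7,"rx":0.04,"ry":-0.04,"rz":-0.22},
  {"tx":1.8,"ty":2.1,"tz":1.1,"rx":0.07,"ry":-0.05,"rz":-0.33},
  {"tx":2.4,"ty":2.8,"tz":1.4,"rx":0.09,"ry":-0.07,"rz":-0.44},
  {"tx":3.1,"ty":3.5,"tz":1.8,"rx":0.12,"ry":-0.09,"rz":-0.55},
])

```text
time: 4.32
position: [0.4815, 0.0484, 0.3369]
tool_rot: [0.203, 0.97, -0.087, -0.102]
ft_force: [0.3, 0.7, 1.1]
grip_width: 0.0737
```

```bash
python3 o.py; python3 p1.py
```

```text
t 4.3167 q [-0.0428, 0.3329, 1.4629, -0.1382, 1.5775, -1.1852] p [0.4815, 0.0484, 0.3369] 
R [[-0.8966, 0.3766, -0.2332], [0.4121, 0.9021, -0.1279], [0.1622, -0.2108, -0.964]] f [0.34 0.71 1.1 ] m [ 0.14 -0.29 -0.01] w 0.0737
[ 0.5   0.79  1.66 -0.66  1.   -2.37] [ 0.58  0.69  1.57 -0.58  1.19 -2.44] [ 0.58  0.5   1.44 -0.53  1.45 -2.61] [0.48803069 0.21288648 0.05860649] [0.4785783  0.26104867 0.13404557]
23
[[0.48, 0.06, 0.33], [0.48, 0.07, 0.33], [0.49, 0.08, 0.33], [0.49, 0.09, 0.32], [0.49, 0.1, 0.32], [0.49, 0.11, 0.32], [0.49, 0.12, 0.31], [0.49, 0.13, 0.31], [0.49, 0.14, 0.31], [0.49, 0.15, 0.31], [0.49, 0.16, 0.3], [0.49, 0.17, 0.3], [0.49, 0.19, 0.3], [0.49, 0.2, 0.3], [0.49, 0.21, 0.29], [0.48, 0.22, 0.29], [0.48, 0.24, 0.29], [0.48, 0.25, 0.29], [0.48, 0.26, 0.28], [0.48, 0.26, 0.25], [0.48, 0.26, 0.21], [0.48, 0.26, 0.17], [0.48, 0.26, 0.13]]
[{"tx": 0.2, "ty": 1, "tz": 0.2, "rx": 0.03, "ry": -0.01, "rz": -0.11}, {"tx": 0.5, "ty": 2, "tz": 0.4, "rx": 0.05, "ry": -0.02, "rz": -0.22}, {"tx": 0.7, "ty": 3, "tz": 0.5, "rx": 0.08, "ry": -0.04, "rz": -0.33}, {"tx": 1, "ty": 4,
[... 711 characters left out ...]
": -3, "ty": 3.7, "tz": -0.9, "rx": 0.12, "ry": 0.02, "rz": -0.43}, {"tx": -3.7, "ty": 4.6, "tz": -1.1, "rx": 0.15, "ry": 0.03, "rz": -0.54}]
[{"tx": -1.1, "ty": 0.5, "tz": -0.4, "rx": 0.03, "ry": 0.01, "rz": -0.11}, {"tx": -2.2, "ty": 1, "tz": -0.8, "rx": 0.06, "ry": 0.02, "rz": -0.22}, {"tx": -3.4, "ty": 1.5, "tz": -1.2, "rx": 0.09, "ry": 0.04, "rz": -0.32}, {"tx": -4.5, "ty": 2.1, "tz": -1.7, "rx": 0.12, "ry": 0.05, "rz": -0.43}, {"tx": -6.4, "ty": 2.2, "tz": 1.5, "rx": 0.12, "ry": 0.06, "rz": -0.43}]
[{"tx": -2.1, "ty": -0.1, "tz": 3.1, "rx": 0, "ry": 0, "rz": 0}, {"tx": -4.1, "ty": 0.1, "tz": 6.3, "rx": 0, "ry": 0, "rz": 0}, {"tx": -6.1, "ty": 0.5, "tz": 9.4, "rx": 0, "ry": 0, "rz": 0}]
```

Right on plan; continue.

Request:
send_rows([
  {"tx":0.2,"ty":1,"tz":0.2,"rx":0.03,"ry":-0.01,"rz":-0.11},
  {"tx":0.5,"ty":2,"tz":0.4,"rx":0.05,"ry":-0.02,"rz":-0.22},
  {"tx":0.7,"ty":3,"tz":0.5,"rx":0.08,"ry":-0.04,"rz":-0.33},
  {"tx":1,"ty":4,"tz":0.7,"rx":0.11,"ry":-0.04,"rz":-0.44},
  {"tx":1.3,"ty":5,"tz":0.9,"rx":0.14,"ry":-0.05,"rz":-0.54},
])

```text
time: 4.73
position: [0.4868, 0.098, 0.3197]
tool_rot: [-0.072, 0.983, -0.129, -0.112]
ft_force: [0.6, 0.0, -0.1]
grip_width: 0.074
```

Request:
send_rows([
  {"tx":-0.3,"ty":1.1,"tz":0,"rx":0.03,"ry":-0.01,"rz":-0.11},
  {"tx":-0.5,"ty":2.1,"tz":0,"rx":0.06,"ry":-0.01,"rz":-0.22},
  {"tx":-0.8,"ty":3.2,"tz":0,"rx":0.09,"ry":-0.01,"rz":-0.33},
  {"tx":-1,"ty":4.3,"tz":-0.1,"rx":0.12,"ry":-0.01,"rz":-0.44},
  {"tx":-1.2,"ty":5.4,"tz":-0.1,"rx":0.15,"ry":-0.01,"rz":-0.54},
])

```text
time: 5.15
position: [0.4895, 0.1515, 0.305]
tool_rot: [-0.34, 0.916, -0.166, -0.132]
ft_force: [0.0, -0.1, 0.5]
grip_width: 0.074
```

Request:
send_rows([
  {"tx":-0.7,"ty":0.9,"tz":-0.2,"rx":0.03,"ry":0,"rz":-0.11},
  {"tx":-1.5,"ty":1.8,"tz":-0.4,"rx":0.06,"ry":0.01,"rz":-0.22},
  {"tx":-2.2,"ty":2.7,"tz":-0.6,"rx":0.09,"ry":0.01,"rz":-0.33},
  {"tx":-3,"ty":3.7,"tz":-0.9,"rx":0.12,"ry":0.02,"rz":-0.43},
  {"tx":-3.7,"ty":4.6,"tz":-1.1,"rx":0.15,"ry":0.03,"rz":-0.54},
])

```text
time: 5.57
position: [0.4876, 0.2103, 0.292]
tool_rot: [-0.578, 0.775, -0.197, -0.159]
ft_force: [0.8, 0.3, 0.0]
grip_width: 0.0742
```

Request:
send_rows([
  {"tx":-1.1,"ty":0.5,"tz":-0.4,"rx":0.03,"ry":0.01,"rz":-0.11},
  {"tx":-2.2,"ty":1,"tz":-0.8,"rx":0.06,"ry":0.02,"rz":-0.22},
  {"tx":-3.4,"ty":1.5,"tz":-1.2,"rx":0.09,"ry":0.04,"rz":-0.32},
  {"tx":-4.5,"ty":2.1,"tz":-1.7,"rx":0.12,"ry":0.05,"rz":-0.43},
  {"tx":-5.5,"ty":2.2,"tz":0,"rx":0.12,"ry":0.06,"rz":-0.43},
])

```text
time: 5.98
position: [0.4825, 0.2641, 0.2658]
tool_rot: [0.733, -0.616, 0.223, 0.183]
ft_force: [1.2, 0.2, -0.4]
grip_width: 0.0744
```

```bash
python3 o.py; sed -i 's/path(\[q,q2,q1\])/path([q,q1])/' p1.py; python3 p1.py
```

```text
t 5.9833 q [0.5819, 0.5333, 1.445, -0.5396, 1.4356, -2.583] p [0.4825, 0.2641, 0.2658] 
R [[0.1412, -0.9847, 0.1017], [-0.8219, -0.1739, -0.5424], [0.5518, -0.007, -0.8339]] f [ 1.15  0.23 -0.38] m [ 0.45  0.11 -0.08] w 0.0744
[ 0.5   0.79  1.66 -0.66  1.   -2.37] [ 0.58  0.69  1.57 -0.58  1.19 -2.44] [ 0.58  0.5   1.44 -0.53  1.45 -2.61] [0.48803069 0.21288648 0.05860649] [0.4785783  0.26104867 0.13404557]
4
[[0.48, 0.26, 0.23], [0.48, 0.26, 0.2], [0.48, 0.26, 0.17], [0.48, 0.26, 0.13]]
[{"tx": -1.8, "ty": -0.2, "tz": 2.8, "rx": 0, "ry": 0, "rz": 0}, {"tx": -3.6, "ty": -0.2, "tz": 5.6, "rx": 0, "ry": 0, "rz": 0}, {"tx": -5.3, "ty": 0.1, "tz": 8.3, "rx": 0.01, "ry": 0, "rz": -0.01}, {"tx": -7.1, "ty": 0.5, "tz": 11.1, "rx": 0, "ry": -0.01, "rz": -0.01}]
```

Request:
send_rows([
  {"tx":-1.8,"ty":-0.2,"tz":2.8,"rx":0,"ry":0,"rz":0},
  {"tx":-3.6,"ty":-0.2,"tz":5.6,"rx":0,"ry":0,"rz":0},
  {"tx":-5.3,"ty":0.1,"tz":8.3,"rx":0.01,"ry":0,"rz":-0.01},
  {"tx":-7.1,"ty":0.5,"tz":11.1,"rx":0,"ry":-0.01,"rz":-0.01},
  {"tx":-7.1,"ty":0.5,"tz":11.1,"rx":0,"ry":-0.01,"rz":-0.01},
])

```text
time: 6.4
position: [0.4738, 0.2556, 0.126]
tool_rot: [0.736, -0.614, 0.214, 0.19]
ft_force: [-0.3, -0.1, 0.1]
grip_width: 0.0739
```

```bash
python3 o.py
cat > p2.py <<'E'
from plan import *
import pickle
q,p,R=cur()
t,Rt=toolInMould(0,0)
G=OM+RM@t;RG=RM@Rt
print('to grasp',(R.T@(G-p)*100).round(2),Ro.from_matrix(R.T@RG).as_rotvec().round(3))
C={n:robot.camera(n) for n in ('side','top')}
pickle.dump(C,open('c1.pkl','wb'))
a=C['side']['color'][300:450,220:420];b=C['top']['color'][200:330,140:270]
save('g1',np.hstack([cv2.resize(a,(533,400)),cv2.resize(b,(260,400)) if 0 else cv2.resize(b,(266,266),).repeat(1,0) if 0 else cv2.copyMakeBorder(cv2.resize(b,(266,266)),0,134,0,0,0)]))
E
python3 p2.py
```

```text
t 6.4 q [0.5725, 0.7045, 1.5713, -0.5691, 1.1905, -2.4449] p [0.4738, 0.2556, 0.126] 
R [[0.1539, -0.9846, 0.0826], [-0.8222, -0.174, -0.542], [0.5481, 0.0155, -0.8363]] f [-0.35 -0.09  0.09] m [ 0.46  0.08 -0.07] w 0.0739
to grasp [ 0.04 -0.76  8.07] [ 0.023 -0.003  0.003]
```

View pics/g1.png

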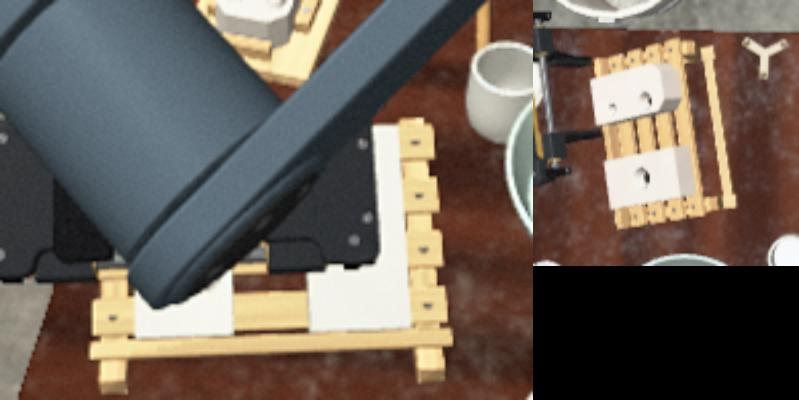

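Request:
send_rows([
  {"tx":0,"ty":-0.8,"tz":0,"rx":0.02,"ry":0,"rz":0},
  {"tx":0,"ty":-0.8,"tz":1,"rx":0.02,"ry":0,"rz":0},
  {"tx":0,"ty":-0.8,"tz":2.5,"rx":0.02,"ry":0,"rz":0},
  {"tx":0,"ty":-0.8,"tz":3.5,"rx":0.02,"ry":0,"rz":0},
  {"tx":0,"ty":-0.8,"tz":3.5,"rx":0.02,"ry":0,"rz":0},
])

```text
time: 6.92
position: [0.4887, 0.2388, 0.1018]
tool_rot: [0.737, -0.613, 0.223, 0.178]
ft_force: [-0.7, 0.3, -0.4]
grip_width: 0.074
```

```bash
python3 p2.py; python3 o.py
```

```text
to grasp [-0.23  0.59  5.  ] [-0.006 -0.001 -0.003]
t 7.0167 q [0.5415, 0.732, 1.6007, -0.6153, 1.1051, -2.4165] p [0.4893, 0.24, 0.1027] 
R [[0.1479, -0.9826, 0.1126], [-0.8249, -0.1854, -0.5341], [0.5457, -0.0139, -0.8379]] f [0.13 0.42 0.28] m [0.5  0.06 0.03] w 0.0742
```

View pics/g1.png

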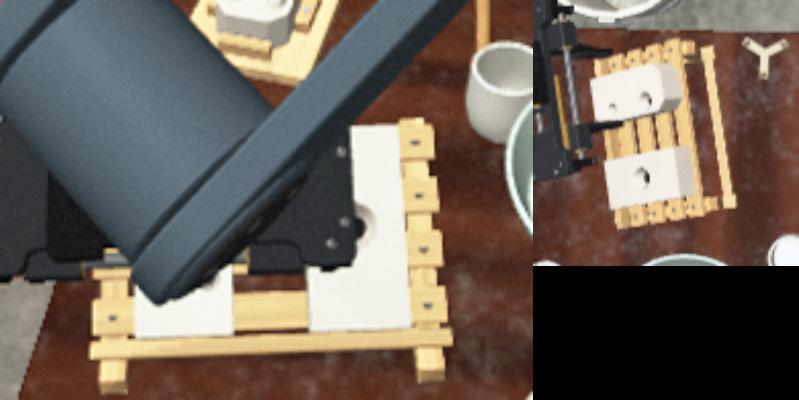

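Request:
send_rows([
  {"tx":-0.2,"ty":0.6,"tz":0,"rx":-0.006,"ry":0,"rz":0},
  {"tx":-0.2,"ty":0.6,"tz":1,"rx":-0.006,"ry":0,"rz":0},
  {"tx":-0.2,"ty":0.6,"tz":2.2,"rx":-0.006,"ry":0,"rz":0},
  {"tx":-0.2,"ty":0.6,"tz":2.5,"rx":-0.006,"ry":0,"rz":0},
  {"tx":-0.2,"ty":0.6,"tz":2.5,"rx":-0.006,"ry":0,"rz":0},
])

```text
time: 7.43
position: [0.4847, 0.2263, 0.0788]
tool_rot: [0.736, -0.614, 0.221, 0.18]
ft_force: [0.8, 0.5, 0.4]
grip_width: 0.074
```

```bash
python3 p2.py; python3 o.py
```

```text
to grasp [ 0.05 -0.07  2.45] [ 0.002 -0.002 -0.001]
t 7.5333 q [0.525, 0.7602, 1.6332, -0.6359, 1.0546, -2.3902] p [0.4855, 0.2271, 0.0797] 
R [[0.1487, -0.9832, 0.1057], [-0.8245, -0.1823, -0.5357], [0.546, -0.0075, -0.8378]] f [-0.02  0.18  0.39] m [0.44 0.04 0.02] w 0.0739
```

View pics/g1.png

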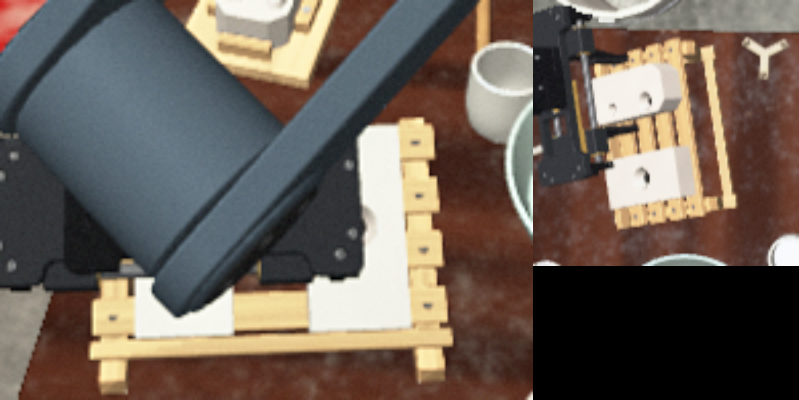

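The top view shows the fingers straddling the mould (tips near columns 625–640, rows 55 and 128). Go the rest of the way in, then close.

Request:
send_rows([
  {"tx":0,"ty":-0.1,"tz":0.8,"rx":0,"ry":0,"rz":0},
  {"tx":0,"ty":-0.1,"tz":1.6,"rx":0,"ry":0,"rz":0},
  {"tx":0,"ty":-0.1,"tz":2.2,"rx":0,"ry":0,"rz":0},
  {"tx":0,"ty":-0.1,"tz":2.4,"rx":0,"ry":0,"rz":0},
  {"tx":0,"ty":-0.1,"tz":2.4,"rx":0,"ry":0,"rz":0},
])

```text
time: 7.95
position: [0.4886, 0.214, 0.0592]
tool_rot: [0.736, -0.614, 0.221, 0.18]
ft_force: [-0.3, -0.1, 0.5]
grip_width: 0.0739
```

Request:
send_rows([
  {"tx":0,"ty":0,"tz":0,"rx":0,"ry":0,"rz":0},
  {"tx":0,"ty":0,"tz":0,"rx":0,"ry":0,"rz":0},
  {"tx":0,"ty":0,"tz":0,"rx":0,"ry":0,"rz":0},
  {"tx":0,"ty":0,"tz":0,"rx":0,"ry":0,"rz":0},
  {"tx":0,"ty":0,"tz":0,"rx":0,"ry":0,"rz":0},
], claw=4.5, squeeze=35)

```text
time: 8.37
position: [0.4886, 0.2147, 0.0603]
tool_rot: [0.736, -0.614, 0.221, 0.179]
ft_force: [-1.6, 0.2, 2.2]
grip_width: 0.0557
```

```bash
python3 o.py
```

```text
t 8.3667 q [0.5039, 0.7876, 1.6526, -0.6622, 1.0087, -2.37] p [0.4886, 0.2147, 0.0603] 
R [[0.1487, -0.9832, 0.1059], [-0.8245, -0.1824, -0.5357], [0.546, -0.0077, -0.8377]] f [-1.63  0.19  2.25] m [ 0.38  0.31 -0.14] w 0.0557
```

```bash
cat > p3.py <<'E'
from plan import *
import pickle,sys
q,p,R=cur()
t=RM.T@(p-OM);Rt=RM.T@R
print('tool in mould',t.round(4),Ro.from_matrix(np.diag([1,-1,-1.])@Rt).as_rotvec().round(4))
t[1]=0; Rt=np.diag([1,-1,-1.])
np.savez('g.npz',t=t,Rt=Rt)
E
python3 p3.py
```

```text
tool in mould [-0.0005  0.001   0.0063] [0.0008 0.0008 0.0024]
```

Request:
send_rows([
  {"tx":0,"ty":0,"tz":-1,"rx":0,"ry":0,"rz":0},
  {"tx":0,"ty":0,"tz":-2.5,"rx":0,"ry":0,"rz":0},
  {"tx":0,"ty":0,"tz":-4.5,"rx":0,"ry":0,"rz":0},
  {"tx":1,"ty":0,"tz":-7,"rx":0,"ry":0,"rz":0},
  {"tx":2.5,"ty":0,"tz":-10,"rx":0,"ry":0,"rz":0},
])

```text
time: 8.78
position: [0.4808, 0.2484, 0.1568]
tool_rot: [0.737, -0.613, 0.22, 0.18]
ft_force: [0.2, 0.5, -2.2]
grip_width: 0.0558
```

Request:
send_rows([
  {"tx":2,"ty":0,"tz":-3,"rx":0,"ry":0,"rz":0},
  {"tx":4,"ty":0,"tz":-6,"rx":0,"ry":0,"rz":0},
  {"tx":6,"ty":0,"tz":-9,"rx":0,"ry":0,"rz":0},
  {"tx":7,"ty":0,"tz":-11,"rx":0,"ry":0,"rz":0},
  {"tx":7,"ty":0,"tz":-11,"rx":0,"ry":0,"rz":0},
])

```text
time: 9.2
position: [0.4831, 0.2509, 0.2938]
tool_rot: [0.736, -0.615, 0.224, 0.173]
ft_force: [1.2, 0.6, -1.6]
grip_width: 0.0558
```

```bash
python3 o.py
cat > p4.py <<'E'
from plan import *
import sys
g=np.load('g.npz');t,Rt=g['t'],g['Rt']
q,p,R=cur()
h=float(sys.argv[1]) if len(sys.argv)>1 else .12
G=S+[0,0,h]+RS@t;RG=RS@Rt
qs=ik(G,RG,[[-.36,.6,1.8,0,.7,-.2]])
print('pos',p.round(4),'goal',G.round(4),'d',(R.T@(G-p)*100).round(2),Ro.from_matrix(R.T@RG).as_rotvec().round(3),qs[0].round(2))
if len(sys.argv)>2:
    po,Q=path([q,qs[0]])
    print(len(po),np.array([a for a,_ in po]).round(2).tolist()); rows(p,R,po)
E
python3 p4.py .16 1
```

```text
t 9.2 q [0.5616, 0.4816, 1.4497, -0.5402, 1.4462, -2.6253] p [0.4831, 0.2509, 0.2938] 
R [[0.1439, -0.9827, 0.1162], [-0.8279, -0.1839, -0.5298], [0.5421, -0.0199, -0.8401]] f [ 1.17  0.59 -1.64] m [0.66 0.05 0.06] w 0.0558
pos [0.4831 0.2509 0.2938] goal [ 0.477  -0.06    0.2078] d [21.    6.48 23.62] [ 0.795 -0.159 -2.714] [-0.36  0.36  1.8  -0.    0.98 -0.21]
31 [[0.49, 0.24, 0.29], [0.49, 0.23, 0.28], [0.49, 0.21, 0.28], [0.49, 0.2, 0.28], [0.49, 0.19, 0.27], [0.5, 0.18, 0.27], [0.5, 0.17, 0.26], [0.5, 0.16, 0.26], [0.5, 0.15, 0.26], [0.5, 0.14, 0.25], [0.5, 0.13, 0.25], [0.5, 0.12, 0.25], [0.5, 0.11, 0.24], [0.5, 0.1, 0.24], [0.5, 0.09, 0.24], [0.5, 0.08, 0.23], [0.5, 0.07, 0.23], [0.5, 0.06, 0.23], [0.5, 0.05, 0.23], [0.49, 0.04, 0.22], [0.49, 0.03, 0.22], [0.49, 0.02, 0.22], [0.49, 0.01, 0.22], [0.49, 0.0, 0.22], [0.49, -0.01, 0.22], [0.49, -0.02, 0.21], [0.48, -0.02, 0.21], [0.48, -0.03, 0.21], [0.48, -0.04, 0.21], [0.48, -0.05, 0.21], [0.48, -0.06, 0.21]]
[{"tx": 0.8, "ty": -0.1, "tz": 1.1, "rx": -0.02, "ry": -0.02, "rz": 0.11}, {"tx": 1.6, "ty": -0.1, "tz": 2.1, "rx": -0.04
[... 1446 characters left out ...]
rx": -0.03, "ry": 0.02, "rz": 0.22}, {"tx": -1, "ty": -2.4, "tz": 1.1, "rx": -0.05, "ry": 0.02, "rz": 0.33}, {"tx": -1.3, "ty": -3.2, "tz": 1.4, "rx": -0.06, "ry": 0.03, "rz": 0.44}, {"tx": -1.6, "ty": -4.1, "tz": 1.7, "rx": -0.08, "ry": 0.04, "rz": 0.55}]
[{"tx": -0.7, "ty": -0.6, "tz": 0.2, "rx": -0.01, "ry": 0.01, "rz": 0.11}, {"tx": -1.4, "ty": -1.1, "tz": 0.5, "rx": -0.03, "ry": 0.02, "rz": 0.22}, {"tx": -2, "ty": -1.7, "tz": 0.7, "rx": -0.04, "ry": 0.03, "rz": 0.33}, {"tx": -2.7, "ty": -2.3, "tz": 0.9, "rx": -0.05, "ry": 0.04, "rz": 0.44}, {"tx": -3.3, "ty": -2.9, "tz": 1.1, "rx": -0.06, "ry": 0.06, "rz": 0.55}]
[{"tx": -0.9, "ty": -0.2, "tz": 0.1, "rx": -0.01, "ry": 0.01, "rz": 0.11}]
```

Request:
send_rows([
  {"tx":0.8,"ty":-0.1,"tz":1.1,"rx":-0.02,"ry":-0.02,"rz":0.11},
  {"tx":1.6,"ty":-0.1,"tz":2.1,"rx":-0.04,"ry":-0.04,"rz":0.22},
  {"tx":2.4,"ty":-0.1,"tz":3.2,"rx":-0.06,"ry":-0.05,"rz":0.33},
  {"tx":3.1,"ty":0,"tz":4.2,"rx":-0.08,"ry":-0.07,"rz":0.44},
  {"tx":3.9,"ty":0,"tz":5.2,"rx":-0.11,"ry":-0.08,"rz":0.54},
])

```text
time: 9.62
position: [0.4906, 0.1885, 0.2637]
tool_rot: [-0.542, 0.807, -0.197, -0.13]
ft_force: [-0.1, -0.2, -1.2]
grip_width: 0.0559
```

Request:
send_rows([
  {"tx":0.7,"ty":-0.4,"tz":0.9,"rx":-0.02,"ry":-0.01,"rz":0.11},
  {"tx":1.4,"ty":-0.8,"tz":1.7,"rx":-0.05,"ry":-0.02,"rz":0.22},
  {"tx":2.2,"ty":-1.2,"tz":2.6,"rx":-0.07,"ry":-0.03,"rz":0.33},
  {"tx":2.9,"ty":-1.5,"tz":3.4,"rx":-0.09,"ry":-0.04,"rz":0.44},
  {"tx":3.6,"ty":-1.9,"tz":4.2,"rx":-0.12,"ry":-0.04,"rz":0.55},
])

```text
time: 10.03
position: [0.495, 0.1333, 0.2452]
tool_rot: [-0.298, 0.936, -0.166, -0.087]
ft_force: [0.1, -0.7, -1.5]
grip_width: 0.0559
```

Request:
send_rows([
  {"tx":0.5,"ty":-0.7,"tz":0.7,"rx":-0.02,"ry":0,"rz":0.11},
  {"tx":0.9,"ty":-1.4,"tz":1.4,"rx":-0.04,"ry":-0.01,"rz":0.22},
  {"tx":1.4,"ty":-2.1,"tz":2,"rx":-0.07,"ry":-0.01,"rz":0.33},
  {"tx":1.9,"ty":-2.8,"tz":2.6,"rx":-0.09,"ry":-0.01,"rz":0.44},
  {"tx":2.4,"ty":-3.4,"tz":3.3,"rx":-0.11,"ry":0,"rz":0.55},
])

```text
time: 10.45
position: [0.4943, 0.0824, 0.23]
tool_rot: [-0.027, 0.989, -0.132, -0.055]
ft_force: [-0.5, -1.0, -2.8]
grip_width: 0.0555
```

```bash
python3 o.py; python3 p4.py .16 1
```

```text
t 10.45 q [0.0984, 0.4329, 1.6277, -0.2732, 1.2244, -1.4147] p [0.4943, 0.0824, 0.23] 
R [[-0.9926, -0.0675, -0.101], [-0.0386, 0.9635, -0.265], [0.1152, -0.2592, -0.9589]] f [-0.51 -1.01 -2.76] m [ 0.36 -0.23  0.03] w 0.0555
pos [0.4943 0.0824 0.23  ] goal [ 0.477  -0.06    0.2078] d [  2.   -13.03   6.08] [-0.293  0.148  1.754] [-0.36  0.36  1.8  -0.    0.98 -0.21]
16 [[0.49, 0.07, 0.23], [0.49, 0.06, 0.23], [0.49, 0.05, 0.22], [0.49, 0.05, 0.22], [0.49, 0.04, 0.22], [0.49, 0.03, 0.22], [0.49, 0.02, 0.22], [0.49, 0.01, 0.22], [0.49, 0.0, 0.21], [0.49, -0.01, 0.21], [0.48, -0.02, 0.21], [0.48, -0.03, 0.21], [0.48, -0.03, 0.21], [0.48, -0.04, 0.21], [0.48, -0.05, 0.21], [0.48, -0.06, 0.21]]
[{"tx": 0, "ty": -0.8, "tz": 0.5, "rx": -0.02, "ry": 0, "rz": 0.11}, {"tx": 0.1, "ty": -1.7, "tz": 0.9, "rx": -0.04, "ry": 0, "rz": 0.22}, {"tx": 0.2, "ty": -2.5, "tz": 1.4, "rx": -0.06, "ry": 0.01, "rz": 0.33}, {"tx": 0.3, "ty": -3.3, "tz": 1.8, "rx": -0.08, "ry": 0.01, "rz": 0.44}, {"tx": 0.4, "ty": -4.2, "tz": 2.2, "rx": -0.1, "ry": 0.02, "rz": 0.55}]
[{"tx": -0.4, "ty": -0.8, "tz": 0.3, "rx": -0.02, "ry": 0.01, "rz": 0.11}, {"tx": -0.7, "ty": -1.6, "tz": 0.6, "rx": -0.04, "ry": 0.01, "rz": 0.22}, {"tx": -1, "ty": -2.3, "tz": 0.9, "rx": -0.05, "ry": 0.02, "rz": 0.33}, {"tx": -1.4, "ty": -3.1, "tz": 1.2, "rx": -0.07, "ry": 0.03, "rz": 0.44}, {"tx": -1.7, "ty": -3.9, "tz": 1.5, "rx": -0.09, "ry": 0.04, "rz": 0.55}]
[{"tx": -0.7, "ty": -0.5, "tz": 0.2, "rx": -0.02, "ry": 0.01, "rz": 0.11}, {"tx": -1.4, "ty": -1.1, "tz": 0.4, "rx": -0.03, "ry": 0.02, "rz": 0.22}, {"tx": -2.1, "ty": -1.6, "tz": 0.5, "rx": -0.04, "ry": 0.03, "rz": 0.33}, {"tx": -2.7, "ty": -2.2, "tz": 0.7, "rx": -0.06, "ry": 0.04, "rz": 0.44}, {"tx": -3.4, "ty": -2.7, "tz": 0.8, "rx": -0.07, "ry": 0.05, "rz": 0.55}]
[{"tx": -0.9, "ty": -0.1, "tz": 0.1, "rx": -0.01, "ry": 0.01, "rz": 0.11}]
```

Request:
send_rows([
  {"tx":0,"ty":-0.8,"tz":0.5,"rx":-0.02,"ry":0,"rz":0.11},
  {"tx":0.1,"ty":-1.7,"tz":0.9,"rx":-0.04,"ry":0,"rz":0.22},
  {"tx":0.2,"ty":-2.5,"tz":1.4,"rx":-0.06,"ry":0.01,"rz":0.33},
  {"tx":0.3,"ty":-3.3,"tz":1.8,"rx":-0.08,"ry":0.01,"rz":0.44},
  {"tx":0.4,"ty":-4.2,"tz":2.2,"rx":-0.1,"ry":0.02,"rz":0.55},
])

```text
time: 10.87
position: [0.4908, 0.0364, 0.2201]
tool_rot: [0.247, 0.964, -0.094, -0.028]
ft_force: [-0.3, -0.1, -1.8]
grip_width: 0.0556
```

Request:
send_rows([
  {"tx":-0.4,"ty":-0.8,"tz":0.3,"rx":-0.02,"ry":0.01,"rz":0.11},
  {"tx":-0.7,"ty":-1.6,"tz":0.6,"rx":-0.04,"ry":0.01,"rz":0.22},
  {"tx":-1,"ty":-2.3,"tz":0.9,"rx":-0.05,"ry":0.02,"rz":0.33},
  {"tx":-1.4,"ty":-3.1,"tz":1.2,"rx":-0.07,"ry":0.03,"rz":0.44},
  {"tx":-1.7,"ty":-3.9,"tz":1.5,"rx":-0.09,"ry":0.04,"rz":0.55},
])

```text
time: 11.28
position: [0.4867, -0.0079, 0.2131]
tool_rot: [0.502, 0.864, -0.05, -0.01]
ft_force: [-1.0, -0.1, -2.2]
grip_width: 0.0554
```

Request:
send_rows([
  {"tx":-0.7,"ty":-0.5,"tz":0.2,"rx":-0.02,"ry":0.01,"rz":0.11},
  {"tx":-1.4,"ty":-1.1,"tz":0.4,"rx":-0.03,"ry":0.02,"rz":0.22},
  {"tx":-2.1,"ty":-1.6,"tz":0.5,"rx":-0.04,"ry":0.03,"rz":0.33},
  {"tx":-2.7,"ty":-2.2,"tz":0.7,"rx":-0.06,"ry":0.04,"rz":0.44},
  {"tx":-3.4,"ty":-2.7,"tz":0.8,"rx":-0.07,"ry":0.05,"rz":0.55},
])

```text
time: 11.7
position: [0.479, -0.0511, 0.2088]
tool_rot: [0.719, 0.695, -0.008, -0.0]
ft_force: [-0.3, 0.5, -2.6]
grip_width: 0.0556
```

Request:
send_rows([
  {"tx":-0.5,"ty":-0.1,"tz":0,"rx":-0.01,"ry":0.01,"rz":0.08},
  {"tx":-0.5,"ty":-0.1,"tz":0,"rx":-0.01,"ry":0.01,"rz":0.08},
  {"tx":-0.5,"ty":-0.1,"tz":0,"rx":-0.01,"ry":0.01,"rz":0.08},
])

```text
time: 11.95
position: [0.4786, -0.0561, 0.2094]
tool_rot: [0.744, 0.669, -0.002, 0.001]
ft_force: [0.7, -0.3, -2.2]
grip_width: 0.0558
```

```bash
cat > p5.py <<'E'
from h import *
import pickle,subprocess,sys
C={n:robot.camera(n) for n in ('side','top')}
pickle.dump(C,open('c2.pkl','wb'))
a=C['side']['color'][160:340,250:400];b=C['top']['color'][200:310,250:400]
n=sys.argv[1]
save(n,np.hstack([cv2.resize(a,(400,480),interpolation=cv2.INTER_CUBIC),cv2.copyMakeBorder(cv2.resize(b,(400,293),interpolation=cv2.INTER_CUBIC),0,187,0,0,0)]))
E
python3 p5.py s1; python3 p4.py .16; python3 o.py
```

```text
pos [ 0.4792 -0.0558  0.2097] goal [ 0.477  -0.06    0.2078] d [-0.45 -0.17  0.19] [-0.     0.003  0.038] [-0.36  0.36  1.8  -0.    0.98 -0.21]
t 12.05 q [-0.3459, 0.3555, 1.7961, -0.0039, 0.9895, -0.2385] p [0.4792, -0.0558, 0.2097] 
R [[0.1051, 0.9945, -0.0005], [0.9945, -0.1051, -0.0033], [-0.0033, -0.0002, -1.0]] f [ 0.19 -0.39 -2.82] m [-0.   -0.04 -0.04] w 0.0559
```

View pics/s1.png

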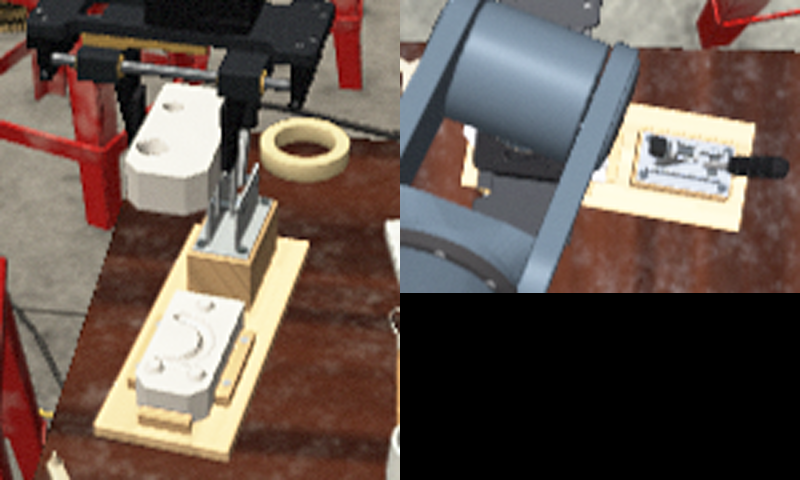

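Request:
send_rows([
  {"tx":-0.2,"ty":-0.1,"tz":2.5,"rx":0,"ry":0,"rz":0.02},
  {"tx":-0.4,"ty":-0.2,"tz":5.5,"rx":0,"ry":0.003,"rz":0.04},
  {"tx":-0.4,"ty":-0.2,"tz":8.5,"rx":0,"ry":0.003,"rz":0.04},
  {"tx":-0.4,"ty":-0.2,"tz":10,"rx":0,"ry":0.003,"rz":0.04},
  {"tx":-0.4,"ty":-0.2,"tz":10,"rx":0,"ry":0.003,"rz":0.04},
])

```text
time: 12.47
position: [0.4749, -0.0591, 0.1071]
tool_rot: [0.757, 0.654, -0.002, -0.003]
ft_force: [-1.1, -0.5, -1.6]
grip_width: 0.0559
```

```bash
cat > p6.py <<'E'
from h import *
import pickle
from m import plane
from ik import S
C=pickle.load(open('c2.pkl','rb'));c=C['side'];W=cloud(c)
o=robot.get_obs();p=o['position']
hsv=cv2.cvtColor(c['color'],cv2.COLOR_RGB2HSV);white=(hsv[...,1]<60)&(hsv[...,2]>120)
zt=p[2]-.006+.03
def ana(z,nm):
    m=white&(np.hypot(W[...,0]-p[0],W[...,1]-p[1])<.085)&(abs(W[...,2]-z)<.006)
    m=cv2.morphologyEx(m.astype(np.uint8),cv2.MORPH_OPEN,np.ones((3,3)))
    n,lab,st,_=cv2.connectedComponentsWithStats(m);P=W[lab==1+np.argmax(st[1:,4])]
    cc,nn,k=plane(P);Q=P[k]
    (u,v),(w,h),a=cv2.minAreaRect(Q[:,:2].astype(np.float32));
    b=cv2.boxPoints(((u,v),(w,h),a));e=[b[1]-b[0],b[2]-b[1]];L=max(e,key=np.linalg.norm)
    # edges along az
    az=np.degrees(np.arctan2(L[1],L[0]))%180
    print(nm,k.sum(),'c',round(float(u),4),round(float(v),4),'z',cc[2].round(4),'n',nn.round(3),'size',round(w*1e3,1),round(h*1e3,1),'az',az.round(1))
    ax=np.array([np.cos(np.radians(81.8)),np.sin(np.radians(81.8))]);ay=np.array([-ax[1],ax[0]])
    d=Q[:,:2]-S[:2]; X,Y=d@ax,d@ay
    # +x end, at |Y|<.015 ; Y edges at mid X
    print('   +x end',np.percentile(X[abs(Y)<.014],99.5).round(4),' -x end',np.percentile(X[abs(Y)<.014],.5).round(4),'Y edges at x 0..40', *[ (np.percentile(Y[abs(X-x0)<.006],[1,99])*1e3).round(1) for x0 in (-.03,0,.03)])
print('tcp',p)
ana(zt,'held'); ana(.0415,'bottom')
E
sed -i "s/^for cam in ('side','top'):/for cam in (('side','top') if __name__=='__main__' else ()):/" m.py
python3 p5.py s2; python3 p4.py .06; python3 p6.py
```

```text
pos [ 0.4773 -0.06    0.11  ] goal [ 0.477  -0.06    0.1078] d [-0.01 -0.03  0.21] [ 0.     0.    -0.002] [-0.36  0.53  1.9  -0.    0.72 -0.21]
tcp [ 0.47734166 -0.05997152  0.10996533]
held 775 c 0.4777 -0.0527 z 0.1313 n [ 0.001 -0.001  1.   ] size 110.3 57.3 az 82.8
   +x end 0.0602  -x end -0.0467 Y edges at x 0..40 [-25.8  17.5] [-27.3  27.5] [-25.8  28.9]
bottom 594 c 0.4785 -0.0596 z 0.0416 n [-0.002 -0.003  1.   ] size 118.2 56.7 az 81.7
   +x end 0.0586  -x end -0.0544 Y edges at x 0..40 [ 9.5 26.5] [-28.7  25.6] [-28.8  26.1]
```

View pics/s2.png

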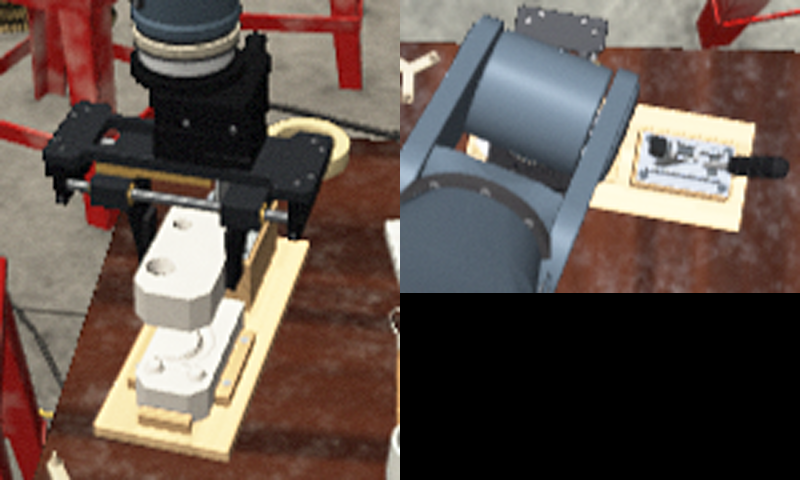

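```bash
cat > p7.py <<'E'
from h import *
import pickle
from ik import S
C=pickle.load(open('c2.pkl','rb'));c=C['side'];W=cloud(c)
p=robot.get_obs()['position']
hsv=cv2.cvtColor(c['color'],cv2.COLOR_RGB2HSV);white=(hsv[...,1]<60)&(hsv[...,2]>120)
ax=np.array([np.cos(np.radians(81.8)),np.sin(np.radians(81.8))]);ay=np.array([-ax[1],ax[0]])
for z,nm,x0,x1 in ((.1313,'held',0,.044),(.0416,'bottom',.01,.044),):
    m=white&(np.hypot(W[...,0]-p[0],W[...,1]-p[1])<.085)&(abs(W[...,2]-z)<.003)
    Q=W[m];d=Q[:,:2]-S[:2];X,Y=d@ax,d@ay
    b=np.arange(x0,x1,.0025)
    for f,l in ((np.max,'+y'),(np.min,'-y')):
        v=[(f(Y[(X>=a)&(X<a+.0025)])) for a in b if ((X>=a)&(X<a+.0025)).sum()>5]
        bb=[a for a in b if ((X>=a)&(X<a+.0025)).sum()>5]
        k=np.polyfit(bb,v,1);print(nm,l,(np.array(v)*1e3).round(1),'mean',np.mean(v).round(4),'slope deg',np.degrees(k[0]).round(1))
    b=np.arange(-.014,.014,.0025)
    print(nm,'+x',[(X[(Y>=a)&(Y<a+.0025)].max()*1e3).round(1) for a in b])
E
python3 p7.py
```

```text
held +y [25.2 27.7 26.6 29.1 27.6 28.3 23.5 28.  26.4 29.4 26.2 28.8 23.4 28.4
 28.6 27.5 26.5 29.2] mean 0.0272 slope deg 1.3
held -y [-27.3 -26.5 -23.3 -26.9 -28.2 -27.  -24.6 -26.  -24.8 -26.2 -25.7  -0.7
 -25.8 -23.3 -26.1 -25.5 -24.6 -25.3] mean -0.0243 slope deg 5.1
held +x [np.float64(61.1), np.float64(58.6), np.float64(59.6), np.float64(58.6), np.float64(59.9), np.float64(61.1), np.float64(57.9), np.float64(58.3), np.float64(59.5), np.float64(60.8), np.float64(58.9), np.float64(62.0)]
bottom +y [26.1 26.5 21.3 25.6 24.6 26.9 26.  24.2 25.3 26.1 26.8 25.2 26.3 26.6] mean 0.0255 slope deg 2.5
bottom -y [-24.3 -27.5 -29.3 -28.2 -27.3 -24.4 -28.2 -26.9 -26.1 -29.5 -27.1 -28.
 -29.4 -26.8] mean -0.0274 slope deg -2.5
bottom +x [np.float64(58.5), np.float64(58.6), np.float64(57.0), np.float64(57.5), np.float64(57.8), np.float64(58.6), np.float64(57.8), np.float64(57.4), np.float64(58.2), np.float64(58.2), np.float64(59.3), np.float64(59.0)]
```

Request:
send_rows([
  {"tx":-0.15,"ty":0.15,"tz":1.0,"rx":0,"ry":0,"rz":0},
  {"tx":-0.15,"ty":0.15,"tz":2.2,"rx":0,"ry":0,"rz":0},
  {"tx":-0.15,"ty":0.15,"tz":3.4,"rx":0,"ry":0,"rz":0},
  {"tx":-0.15,"ty":0.15,"tz":4.2,"rx":0,"ry":0,"rz":0},
  {"tx":-0.15,"ty":0.15,"tz":4.2,"rx":0,"ry":0,"rz":0},
])

```text
time: 12.98
position: [0.4785, -0.0622, 0.0676]
tool_rot: [0.757, 0.653, -0.0, 0.0]
ft_force: [0.1, 0.7, -2.9]
grip_width: 0.0555
```

```bash
cat > p8.py <<'E'
from h import *
import pickle,sys
C={n:robot.camera(n) for n in ('side',)}
pickle.dump(C,open('c3.pkl','wb'))
a=C['side']['color'][240:330,280:360]
save(sys.argv[1],cv2.resize(a,None,fx=6.6,fy=6.6,interpolation=cv2.INTER_CUBIC))
E
python3 p8.py s3; python3 o.py
```

```text
t 13.0333 q [-0.3611, 0.6034, 1.9155, -0.0006, 0.6214, -0.2137] p [0.4787, -0.0622, 0.0682] 
R [[0.1464, 0.9892, 0.0011], [0.9892, -0.1464, -0.0008], [-0.0006, 0.0012, -1.0]] f [-0.38 -0.75 -1.68] m [ 0.   -0.12 -0.02] w 0.056
```

View pics/s3.png

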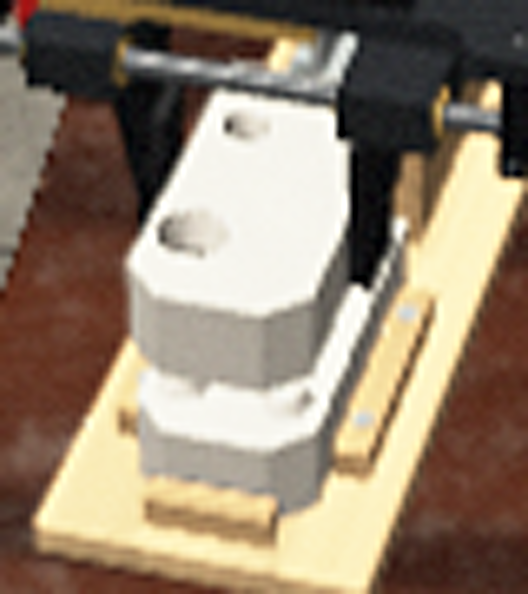

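```bash
cat > ov.py <<'E'
from h import *
import pickle,sys
C=pickle.load(open('c3.pkl','rb'));c=C['side']
def hexa(x,y,z,az):
    a=np.radians(az);X=np.array([np.cos(a),np.sin(a),0]);Y=np.array([-X[1],X[0],0])
    return [np.array([x,y,z])+u*X+v*Y for u,v in ((.058,.016),(.058,-.016),(.046,-.028),(-.058,-.028),(-.058,.028),(.046,.028))]
f=8;x0,y0,w,h=285,245,65,75
im=cv2.resize(c['color'][y0:y0+h,x0:x0+w],None,fx=f,fy=f,interpolation=cv2.INTER_CUBIC)
def draw(P,col):
    q=np.array([((proj(c,p)-[x0,y0]+.5)*f*16) for p in P]).astype(np.int32)
    cv2.polylines(im,[q],True,col,1,cv2.LINE_AA,4)
A=eval(sys.argv[2]);B=eval(sys.argv[3])
draw(hexa(*A),(255,0,0));draw(hexa(A[0],A[1],A[2]-.03,A[3]),(255,0,0));draw(hexa(*B),(0,0,255))
save(sys.argv[1],im)
E
python3 ov.py ov1 "(.4785,-.0615,.0895,81.8)" "(.4784,-.0591,.0416,81.8)"
```

```text
(no output)
```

View pics/ov1.png

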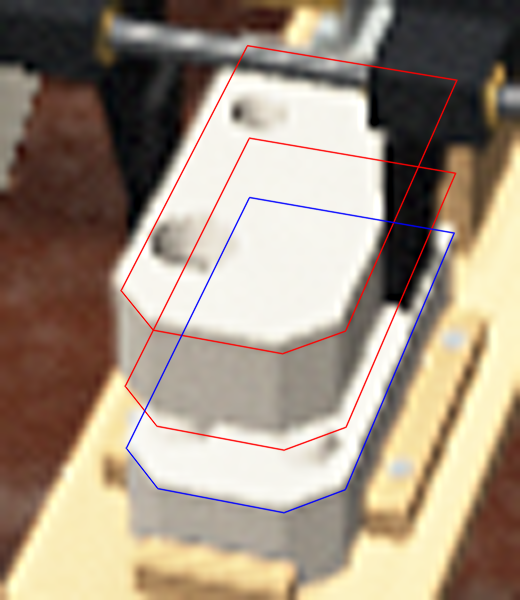

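```bash
cat > p9.py <<'E'
from h import *
import pickle
C=pickle.load(open('c3.pkl','rb'));c=C['side'];W=cloud(c)
for u,v in ((310,280),(322,278),(325,270),(318,262),(330,284)): print('top',(u,v),W[v,u].round(4))
for u,v in ((306,303),(320,307),(335,285),(338,280)): print('bot',(u,v),W[v,u].round(4))
C=pickle.load(open('c2.pkl','rb'));c=C['side'];W=cloud(c);p=np.array([.4773,-.06,.1316])
m=(np.hypot(W[...,0]-p[0],W[...,1]-p[1])<.05)&(abs(W[...,2]-.13)<.01)
print(np.histogram(W[m][:,2],bins=np.arange(.12,.14,.001)))
E
python3 p9.py
```

```text
top (310, 280) [ 0.4925 -0.0204  0.0932]
top (322, 278) [ 0.4708 -0.0308  0.092 ]
top (325, 270) [ 0.4684 -0.0551  0.093 ]
top (318, 262) [ 0.4862 -0.0815  0.091 ]
top (330, 284) [ 0.4557 -0.0335  0.0765]
bot (306, 303) [ 0.5004 -0.013   0.0405]
bot (320, 307) [ 0.4712 -0.0027  0.0426]
bot (335, 285) [ 0.4505 -0.0714  0.0435]
bot (338, 280) [ 0.4465 -0.0897  0.0423]
(array([  6,   9,   9,  10,  11,  14,  16,  16,  32,  74, 178, 241, 146,
        53,  16,  11,   5,   4,   4,  10]), array([0.12 , 0.121, 0.122, 0.123, 0.124, 0.125, 0.126, 0.127, 0.128,
       0.129, 0.13 , 0.131, 0.132, 0.133, 0.134, 0.135, 0.136, 0.137,
       0.138, 0.139, 0.14 ]))
```

```bash
python3 ov.py ov2 "(.4785,-.0617,.0920,81.8)" "(.4784,-.0591,.0416,81.8)"; sed 's/c2.pkl/c3.pkl/; s/\.1313/.0922/' p7.py > p7b.py; python3 p7b.py
```

```text
held +y [22.9 23.7 22.3 25.  21.4 24.3 25.1 16.  22.7 25.3 24.3 24.6 23.7 24.1
 24.8 25.2 24.4 25.2] mean 0.0236 slope deg 3.1
held -y [-30.7 -31.5 -32.9 -29.9 -29.7 -26.4 -30.  -28.6 -30.2 -29.2 -30.7 -29.8
 -31.2 -29.8 -29.  -30.5 -29.7 -27.2] mean -0.0298 slope deg 2.1
held +x [np.float64(57.2), np.float64(57.3), np.float64(56.7), np.float64(56.4), np.float64(56.5), np.float64(57.2), np.float64(57.3), np.float64(58.0), np.float64(56.9), np.float64(58.3), np.float64(55.0), np.float64(58.4)]
bottom +y [26.7 25.8 26.4 23.3 22.2 26.8] mean 0.0252 slope deg -8.4
bottom -y [ 18.2 -25.4 -28.6 -27.9 -27.4 -28.8] mean -0.02 slope deg -155.7
bottom +x [np.float64(58.3), np.float64(57.0), np.float64(57.8), np.float64(60.0), np.float64(58.5), np.float64(59.1), np.float64(59.8), np.float64(57.5), np.float64(59.7), np.float64(58.5), np.float64(59.7), np.float64(58.9)]
```

View pics/ov2.png

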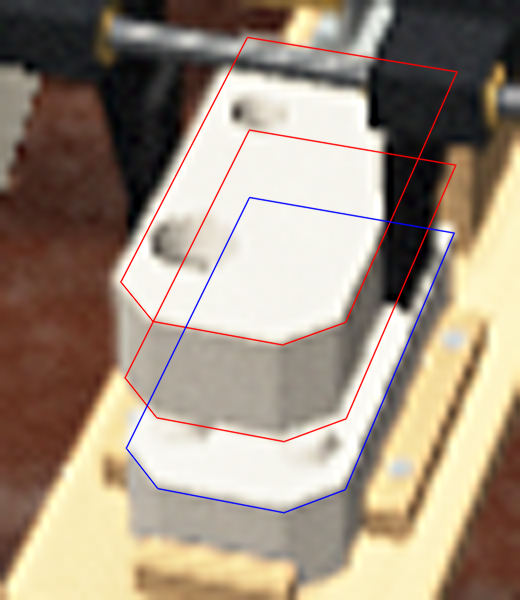

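Request:
send_rows([
  {"tx":0.15,"ty":-0.16,"tz":0.3,"rx":0,"ry":0,"rz":0},
  {"tx":0.15,"ty":-0.16,"tz":0.6,"rx":0,"ry":0,"rz":0},
  {"tx":0.15,"ty":-0.16,"tz":0.8,"rx":0,"ry":0,"rz":0},
  {"tx":0.15,"ty":-0.16,"tz":0.8,"rx":0,"ry":0,"rz":0},
  {"tx":0.15,"ty":-0.16,"tz":0.8,"rx":0,"ry":0,"rz":0},
])

```text
time: 13.45
position: [0.4773, -0.0605, 0.0603]
tool_rot: [0.757, 0.653, 0.0, 0.001]
ft_force: [0.6, 0.2, -2.5]
grip_width: 0.0558
```

```bash
python3 o.py; python3 p8.py s4;  python3 o.py; sed 's/c2.pkl/c3.pkl/; s/\.1313/.0842/' p7.py > p7b.py; python3 p7b.py;python3 ov.py ov3 "(.4769,-.060,.0841,81.8)" "(.4784,-.0591,.0416,81.8)"
```

```text
t 13.45 q [-0.3587, 0.6178, 1.9237, -0.0006, 0.5984, -0.2111] p [0.4773, -0.0605, 0.0603] 
R [[0.1466, 0.9892, 0.0014], [0.9892, -0.1466, -0.0009], [-0.0007, 0.0016, -1.0]] f [ 0.61  0.18 -2.55] m [-0.01 -0.07 -0.02] w 0.0558
t 13.5 q [-0.3587, 0.6178, 1.9236, -0.0006, 0.5985, -0.2111] p [0.4773, -0.0605, 0.0604] 
R [[0.1466, 0.9892, 0.0015], [0.9892, -0.1466, -0.0009], [-0.0007, 0.0016, -1.0]] f [ 0.3   0.06 -2.59] m [-0.   -0.1  -0.03] w 0.0557
held +y [25.  23.8 22.7 24.8 25.9 26.6 25.4 23.5 26.4 26.9 26.  26.7 25.2 26.3
 24.9 23.6 26.  26.7] mean 0.0254 slope deg 2.0
held -y [-28.5 -29.5 -28.8 -30.7 -27.3 -28.7 -27.7 -29.3 -28.4 -25.4 -28.5 -28.2
 -28.9 -28.4 -27.3 -28.9 -27.9 -25. ] mean -0.0282 slope deg 2.6
held +x [np.float64(60.3), np.float64(60.0), np.float64(57.8), np.float64(58.8), np.float64(58.6), np.float64(59.1), np.float64(55.4), np.float64(59.2), np.float64(59.1), np.float64(59.4), np.float64(57.9), np.float64(57.1)]
bottom +y [25.6 26.3 25. ] mean 0.0256 slope deg -6.7
bottom -y [-27.8 -25.4 -28.4] mean -0.0272 slope deg -6.8
bottom +x [np.float64(59.9), np.float64(55.2), np.float64(61.0), np.float64(58.2), np.float64(59.3), np.float64(56.6), np.float64(58.6), np.float64(59.5), np.float64(57.5), np.float64(60.1), np.float64(57.6), np.float64(58.6)]
```

View pics/ov3.png

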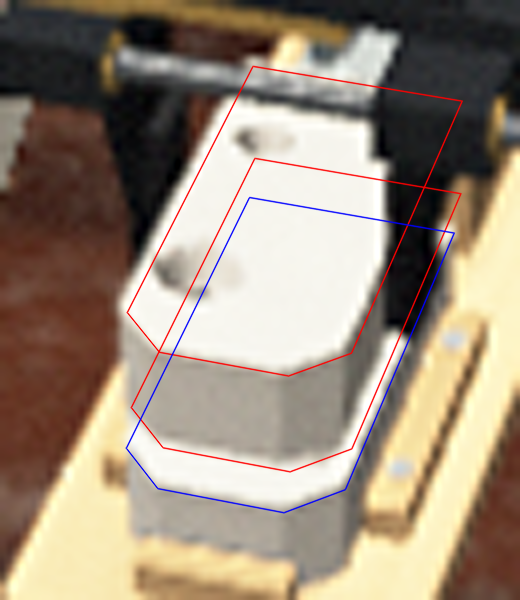

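Request:
send_rows([
  {"tx":0,"ty":0,"tz":0.2,"rx":0,"ry":0,"rz":0},
  {"tx":0,"ty":0,"tz":0.4,"rx":0,"ry":0,"rz":0},
  {"tx":0,"ty":0,"tz":0.6,"rx":0,"ry":0,"rz":0},
  {"tx":0,"ty":0,"tz":0.75,"rx":0,"ry":0,"rz":0},
  {"tx":0,"ty":0,"tz":0.9,"rx":0,"ry":0,"rz":0},
])

```text
time: 13.92
position: [0.4771, -0.0605, 0.051]
tool_rot: [0.757, 0.653, 0.0, 0.001]
ft_force: [0.1, -0.1, -1.7]
grip_width: 0.0556
```

Request:
send_rows([
  {"tx":0,"ty":0,"tz":0.1,"rx":0,"ry":0,"rz":0},
  {"tx":0,"ty":0,"tz":0.2,"rx":0,"ry":0,"rz":0},
  {"tx":0,"ty":0,"tz":0.2,"rx":0,"ry":0,"rz":0},
  {"tx":0,"ty":0,"tz":0.2,"rx":0,"ry":0,"rz":0},
])

```text
time: 14.25
position: [0.4772, -0.0605, 0.0492]
tool_rot: [0.757, 0.653, 0.0, 0.001]
ft_force: [0.1, 0.1, -2.2]
grip_width: 0.0557
```

```bash
python3 p8.py s5;  python3 o.py
```

```text
t 14.3 q [-0.3588, 0.6403, 1.9286, -0.0006, 0.5713, -0.2111] p [0.4772, -0.0605, 0.0492] 
R [[0.1466, 0.9892, 0.0012], [0.9892, -0.1466, -0.0008], [-0.0006, 0.0013, -1.0]] f [ 0.01  0.31 -3.23] m [-0.05 -0.07  0.02] w 0.0558
```

View pics/s5.png

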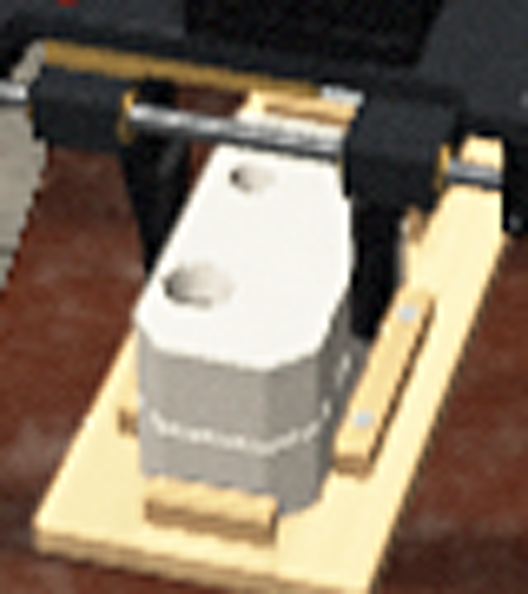

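Aligned without side force, the keys are engaged, and a slim 1–2 mm gap shows at row ~440. Lower until contact.

Request:
send_rows([
  {"tx":0,"ty":0,"tz":0.05,"rx":0,"ry":0,"rz":0},
  {"tx":0,"ty":0,"tz":0.1,"rx":0,"ry":0,"rz":0},
  {"tx":0,"ty":0,"tz":0.15,"rx":0,"ry":0,"rz":0},
  {"tx":0,"ty":0,"tz":0.15,"rx":0,"ry":0,"rz":0},
])

```text
time: 14.63
position: [0.4773, -0.0605, 0.0479]
tool_rot: [0.757, 0.653, 0.0, 0.001]
ft_force: [1.5, 0.3, -0.8]
grip_width: 0.0558
```

```bash
python3 o.py
```

```text
t 14.6333 q [-0.3587, 0.6431, 1.9292, -0.0006, 0.5678, -0.2111] p [0.4773, -0.0605, 0.0479] 
R [[0.1466, 0.9892, 0.0013], [0.9892, -0.1466, -0.0009], [-0.0007, 0.0014, -1.0]] f [ 1.48  0.25 -0.76] m [-0.02 -0.05 -0.03] w 0.0558
```

Request:
send_rows([
  {"tx":0,"ty":0,"tz":0.04,"rx":0,"ry":0,"rz":0},
  {"tx":0,"ty":0,"tz":0.08,"rx":0,"ry":0,"rz":0},
  {"tx":0,"ty":0,"tz":0.08,"rx":0,"ry":0,"rz":0},
])

```text
time: 14.88
position: [0.4773, -0.0605, 0.0478]
tool_rot: [0.757, 0.653, 0.0, 0.001]
ft_force: [-0.7, 0.6, 7.7]
grip_width: 0.056
```

```bash
python3 p8.py s6;python3 o.py
```

```text
t 14.9333 q [-0.3587, 0.6432, 1.9294, -0.0006, 0.5672, -0.211] p [0.4773, -0.0605, 0.0478] 
R [[0.1465, 0.9892, 0.0016], [0.9892, -0.1465, -0.001], [-0.0007, 0.0017, -1.0]] f [-0.25 -0.02  7.63] m [ 0.08  0.33 -0.02] w 0.0558
```

View pics/s6.png

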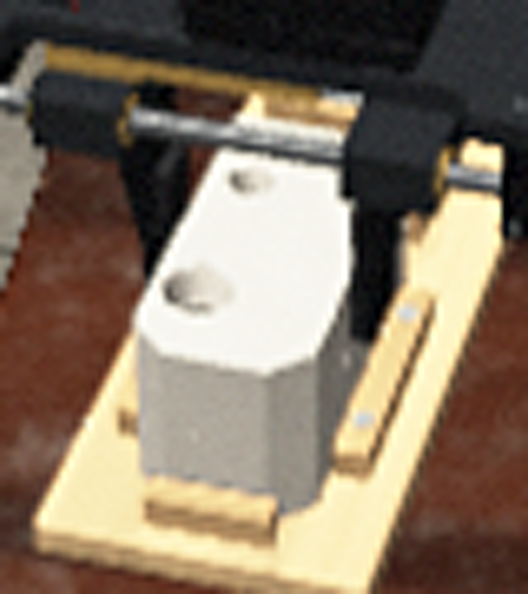

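Request:
send_rows([
  {"tx":0,"ty":0,"tz":0,"rx":0,"ry":0,"rz":0},
  {"tx":0,"ty":0,"tz":0,"rx":0,"ry":0,"rz":0},
  {"tx":0,"ty":0,"tz":0,"rx":0,"ry":0,"rz":0},
  {"tx":0,"ty":0,"tz":0,"rx":0,"ry":0,"rz":0},
], claw=7.4)

```text
time: 15.27
position: [0.4773, -0.0606, 0.0469]
tool_rot: [0.757, 0.653, 0.0, 0.001]
ft_force: [-0.3, 0.3, -0.0]
grip_width: 0.0715
```

Request:
send_rows([
  {"tx":0,"ty":0,"tz":-1,"rx":0,"ry":0,"rz":0},
  {"tx":0,"ty":0,"tz":-3,"rx":0,"ry":0,"rz":0},
  {"tx":0,"ty":0,"tz":-7,"rx":0,"ry":0,"rz":0},
  {"tx":0,"ty":0,"tz":-11,"rx":0,"ry":0,"rz":0},
  {"tx":0,"ty":0,"tz":-15,"rx":0,"ry":0,"rz":0},
])

```text
time: 15.68
position: [0.4763, -0.0601, 0.1988]
tool_rot: [0.757, 0.653, -0.0, 0.0]
ft_force: [0.4, -1.1, 0.2]
grip_width: 0.0743
```

Request:
send_rows([
  {"tx":0,"ty":0,"tz":-3,"rx":0,"ry":0,"rz":0},
  {"tx":0,"ty":0,"tz":-6,"rx":0,"ry":0,"rz":0},
  {"tx":0,"ty":0,"tz":-9,"rx":0,"ry":0,"rz":0},
  {"tx":0,"ty":0,"tz":-9,"rx":0,"ry":0,"rz":0},
], claw=0)

```text
time: 16.02
position: [0.4801, -0.0613, 0.2935]
tool_rot: [0.757, 0.653, 0.003, 0.007]
ft_force: [0.6, 0.2, 0.6]
grip_width: 0.0553
```

```bash
python3 p5.py s7; python3 o.py
cat > cl.py <<'E'
from h import *
import pickle
C0,T=pickle.load(open('c0.pkl','rb'));C2=pickle.load(open('c2.pkl','rb'))
S=np.array([.4778,-.0598]);a=np.radians(81.8);ax=np.array([np.cos(a),np.sin(a)]);ay=np.array([-ax[1],ax[0]])
for nm,c in (('side',C0['side']),('top',C0['top'])):
    W=cloud(c);d=W[...,:2]-S;X=d@ax;Y=d@ay;Z=W[...,2]
    m=(X<-.085)&(X>-.24)&(abs(Y)<.045)&(Z>.10)&(Z<.26)
    for z in np.arange(.10,.25,.01):
        k=m&(Z>=z)&(Z<z+.01)
        xs=np.sort(X[k]*1e3)
        if len(xs):
            h=np.histogram(xs,bins=np.arange(-240,-80,8));
            print(nm,round(z,2),{int(b):int(n) for n,b in zip(*h) if n}, 'Y',(np.percentile(Y[k],[5,50,95])*1e3).round(0))
E
python3 cl.py
```

```text
t 16.1167 q [-0.3585, 0.2479, 1.6996, -0.0003, 1.1891, -0.2113] p [0.4772, -0.0604, 0.2886] 
R [[0.1466, 0.9892, 0.0045], [0.9892, -0.1466, -0.002], [-0.0013, 0.0048, -1.0]] f [-0.62  0.13 -0.45] m [ 0.01 -0.09 -0.05] w 0.047
side 0.1 {-160: 12, -152: 12, -144: 11, -136: 5, -128: 4, -120: 5, -112: 12, -104: 35, -96: 16} Y [-12.   3.  13.]
side 0.11 {-168: 3, -160: 7, -152: 7, -112: 7, -104: 13, -96: 1} Y [-6.  2.  8.]
side 0.12 {-168: 4, -160: 12, -152: 3, -120: 1, -112: 10, -104: 11} Y [-7.  1.  8.]
side 0.13 {-168: 4, -160: 12, -120: 2, -112: 10, -104: 15} Y [-7.  1.  8.]
side 0.14 {-176: 2, -168: 13, -160: 18, -120: 1, -112: 11, -104: 12} Y [-7.  4.  9.]
side 0.15 {-176: 4, -168: 28, -160: 2, -112: 10, -104: 15} Y [-6.  4.  8.]
side 0.16 {-184: 3, -176: 23, -168: 14, -120: 4, -112: 14, -104: 9} Y [-6.  3.  9.]
side 0.17 {-192: 1, -184: 9, -176: 28, -128: 2, -120: 3, -112: 11, -104: 5} Y [-6.  2.  9.]
side 0.18 {-192: 3, -184: 28, -176: 8, -120: 4, -112: 12, -104: 2} Y [-6.  5.  9.]
side 0.19 {-192: 16, -184: 34, -176: 4, -120: 5, -112: 5, -96: 3} Y [-8.  3.  9.]
side 0.2 {-200: 4,
[... 354 characters left out ...]
-120: 1, -112: 1, -104: 2} Y [-0.  5. 10.]
top 0.13 {-168: 3, -160: 3} Y [ 0.  7. 11.]
top 0.14 {-168: 13, -160: 5, -112: 1, -104: 2} Y [-5.  2. 10.]
top 0.15 {-176: 3, -168: 16, -112: 2} Y [-5.  5. 10.]
top 0.16 {-192: 2, -176: 18, -168: 2, -120: 2, -104: 1} Y [-5.  5. 11.]
top 0.17 {-184: 8, -176: 16, -112: 1} Y [-5.  4. 10.]
top 0.18 {-192: 1, -184: 18, -176: 1, -128: 1, -120: 2, -112: 1} Y [-5.  5. 10.]
top 0.19 {-208: 3, -200: 3, -192: 9, -184: 14, -120: 2, -112: 1, -104: 1, -96: 1} Y [-6.  2. 11.]
top 0.2 {-208: 1, -200: 24, -192: 21, -128: 23, -120: 19, -112: 25, -104: 16, -96: 14} Y [-5.  2.  9.]
top 0.21 {-200: 1, -192: 2, -128: 1, -120: 7, -112: 3, -104: 6, -96: 15} Y [-5.  3.  9.]
```

View pics/s7.png

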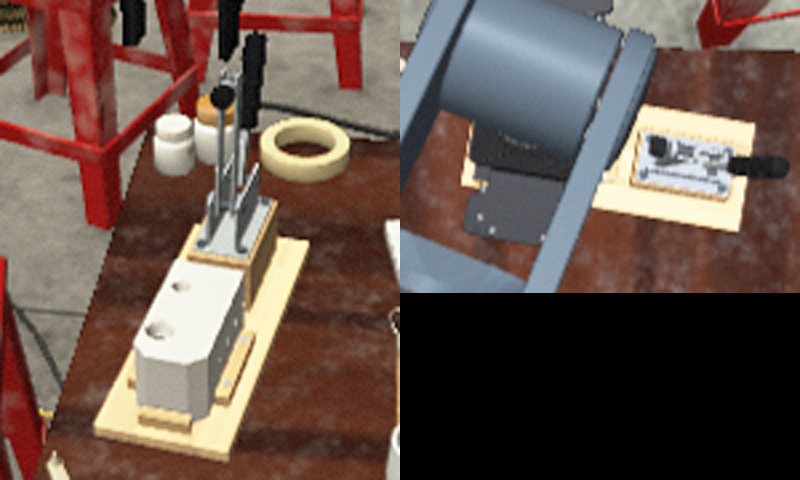

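Request:
send_rows([
  {"tx":-3,"ty":0,"tz":0,"rx":0,"ry":0,"rz":0},
  {"tx":-7,"ty":0,"tz":0,"rx":0,"ry":0,"rz":0},
  {"tx":-11,"ty":-0.1,"tz":0,"rx":0,"ry":0,"rz":0},
  {"tx":-14.5,"ty":-0.1,"tz":0,"rx":0,"ry":0,"rz":0},
  {"tx":-15.1,"ty":-0.1,"tz":0,"rx":0,"ry":0,"rz":0},
])

```text
time: 16.53
position: [0.4526, -0.2142, 0.2854]
tool_rot: [0.759, 0.652, -0.001, 0.0]
ft_force: [0.8, -0.7, 0.7]
grip_width: 0.0135
```

Request:
send_rows([
  {"tx":0,"ty":0,"tz":0,"rx":0,"ry":0,"rz":0},
  {"tx":0,"ty":0,"tz":0,"rx":0,"ry":0,"rz":0},
])

```text
time: 16.7
position: [0.4528, -0.2086, 0.2855]
tool_rot: [0.758, 0.653, 0.0, -0.001]
ft_force: [-0.1, 0.2, 0.0]
grip_width: 0.0034
```

```bash
python3 p5.py s8
cat > j.py <<'E'
from h import *
o=robot.get_obs();p=o['position'];a=np.radians(81.8)
d=p[:2]-[.4778,-.0598];print('t',round(o['time'],2),'jig xyz',round(d@[np.cos(a),np.sin(a)],4),round(d@[-np.sin(a),np.cos(a)],4),p[2].round(4),'f',o['ft_force'].round(1),'w',round(o['grip_width'],3),'q',o['q'].round(2))
E
python3 j.py
```

```text
t 16.8 jig xyz -0.15 0.0032 0.2861 f [ 0.2 -0.4 -0.3] w 0.001 q [-0.65  0.28  1.66  0.    1.2  -0.51]
```

View pics/s8.png

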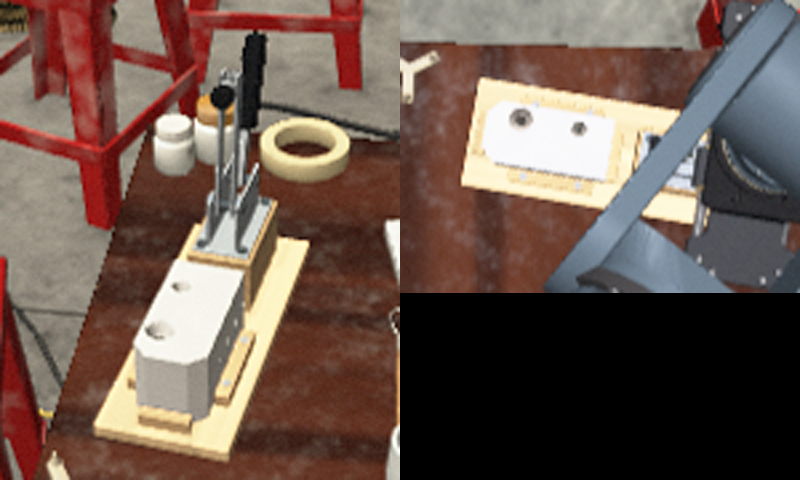

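Request:
send_rows([
  {"tx":-0.1,"ty":0.2,"tz":2,"rx":0,"ry":0,"rz":0},
  {"tx":-0.1,"ty":0.2,"tz":4,"rx":0,"ry":0,"rz":0},
  {"tx":-0.1,"ty":0.2,"tz":6,"rx":0,"ry":0,"rz":0},
  {"tx":-0.1,"ty":0.2,"tz":6.5,"rx":0,"ry":0,"rz":0},
  {"tx":-0.1,"ty":0.2,"tz":6.5,"rx":0,"ry":0,"rz":0},
])

```text
time: 17.22
position: [0.4548, -0.2087, 0.2206]
tool_rot: [0.757, 0.654, -0.0, -0.002]
ft_force: [-0.2, -0.2, 0.1]
grip_width: 0.0002
```

```bash
cat > p10.py <<'E'
from h import *
import sys
c=robot.camera('side');a=c['color'][110:260,280:400]
save(sys.argv[1],cv2.resize(a,None,fx=4,fy=4,interpolation=cv2.INTER_CUBIC))
E
python3 p10.py s9; python3 j.py
```

```text
t 17.27 jig xyz -0.1514 0.0005 0.2218 f [-0.2 -0.4  0.9] w 0.0 q [-0.65  0.36  1.74  0.    1.04 -0.51]
```

View pics/s9.png

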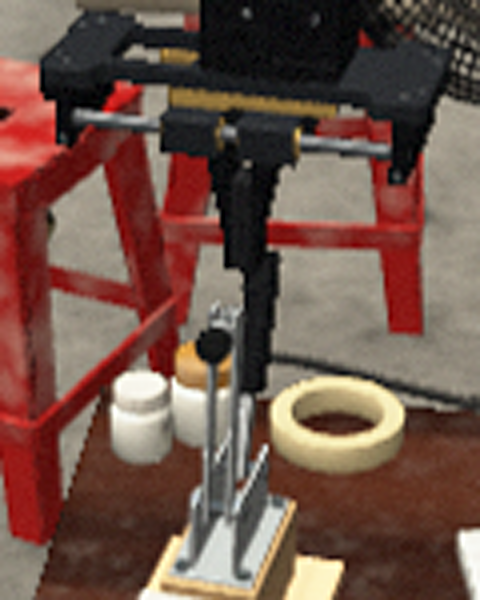

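Request:
send_rows([
  {"tx":0,"ty":0,"tz":1.2,"rx":0,"ry":0,"rz":0},
  {"tx":0,"ty":0,"tz":2.4,"rx":0,"ry":0,"rz":0},
  {"tx":0,"ty":0,"tz":3.5,"rx":0,"ry":0,"rz":0},
  {"tx":0,"ty":0,"tz":3.5,"rx":0,"ry":0,"rz":0},
])

```text
time: 17.6
position: [0.4556, -0.2102, 0.1868]
tool_rot: [0.757, 0.653, 0.0, 0.0]
ft_force: [-0.2, 0.2, 0.0]
grip_width: 0.0004
```

```bash
python3 p10.py s10; python3 j.py
cat > arc.py <<'E'
import numpy as np
for E in range(69,-2,-6):
    e=np.radians(E);x=-.150-.09*np.cos(e)+.012*np.sin(e)+.0095;z=.095+.09*np.sin(e)+.012*np.cos(e);print(E,round(x*1e3,1),round(z*1e3,1))
E
python3 arc.py
```

```text
t 17.65 jig xyz -0.1523 0.0001 0.1875 f [ 0.1 -0.2  0.2] w 0.0 q [-0.66  0.41  1.78  0.    0.95 -0.51]
69 -161.6 183.3
63 -170.7 180.6
57 -179.5 177.0
51 -187.8 172.5
45 -195.7 167.1
39 -202.9 161.0
33 -209.4 154.1
27 -215.2 146.6
21 -220.2 138.5
15 -224.3 129.9
9 -227.5 120.9
3 -229.7 111.7
```

View pics/s10.png

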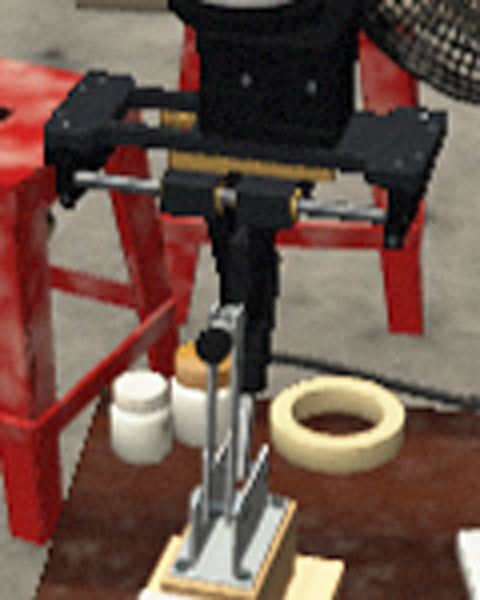

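Request:
send_rows([
  {"tx":-0.9,"ty":0,"tz":0.4,"rx":0,"ry":0,"rz":0},
  {"tx":-1.4,"ty":0,"tz":0.55,"rx":0,"ry":0,"rz":0},
  {"tx":-1.85,"ty":0,"tz":0.7,"rx":0,"ry":0,"rz":0},
  {"tx":-2.3,"ty":0,"tz":0.85,"rx":0,"ry":0,"rz":0},
  {"tx":-2.7,"ty":0,"tz":1.05,"rx":0,"ry":0,"rz":0},
])

```text
time: 18.07
position: [0.4526, -0.2382, 0.1772]
tool_rot: [0.757, 0.653, 0.001, 0.002]
ft_force: [1.3, 3.0, 3.6]
grip_width: 0.0002
```

```bash
python3 p10.py s11; python3 j.py
```

```text
t 18.12 jig xyz -0.181 -0.0005 0.1768 f [2.1 2.3 3.4] w 0.001 q [-0.7   0.44  1.76  0.    0.93 -0.56]
```

View pics/s11.png

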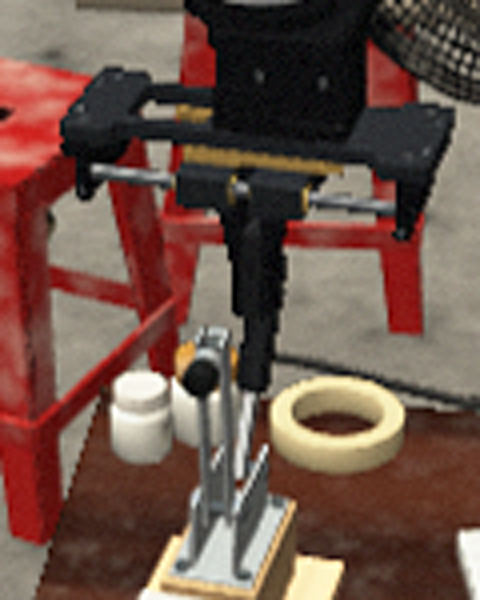

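Request:
send_rows([
  {"tx":-0.7,"ty":0,"tz":0.43,"rx":0,"ry":0,"rz":0},
  {"tx":-1.5,"ty":0,"tz":0.97,"rx":0,"ry":0,"rz":0},
  {"tx":-2.2,"ty":0,"tz":1.6,"rx":0,"ry":0,"rz":0},
  {"tx":-2.85,"ty":0,"tz":2.3,"rx":0,"ry":0,"rz":0},
  {"tx":-3.4,"ty":0,"tz":3.0,"rx":0,"ry":0,"rz":0},
])

```text
time: 18.53
position: [0.4475, -0.2731, 0.147]
tool_rot: [0.757, 0.653, -0.0, 0.002]
ft_force: [1.0, 1.3, 3.7]
grip_width: 0.0008
```

```bash
python3 p10.py s12; python3 j.py
```

```text
t 18.58 jig xyz -0.2162 -0.0002 0.1457 f [ 1.7 -1.   2.4] w 0.001 q [-0.76  0.5   1.76 -0.    0.87 -0.61]
```

View pics/s12.png

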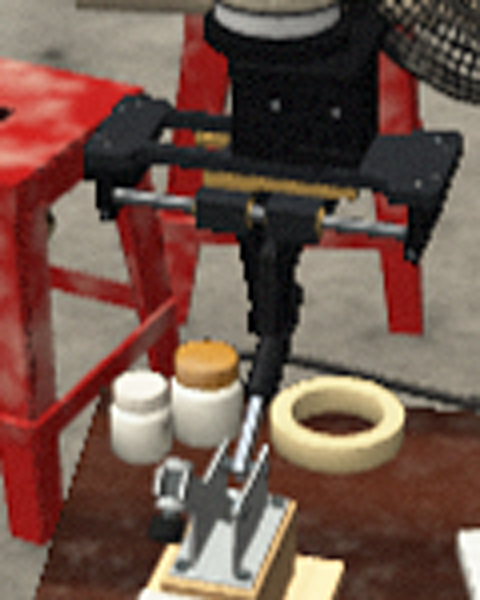

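Request:
send_rows([
  {"tx":-0.4,"ty":0,"tz":0.7,"rx":0,"ry":0,"rz":0},
  {"tx":-0.8,"ty":0,"tz":1.5,"rx":0,"ry":0,"rz":0},
  {"tx":-1.1,"ty":0,"tz":2.2,"rx":0,"ry":0,"rz":0},
  {"tx":-1.2,"ty":0,"tz":2.6,"rx":0,"ry":0,"rz":0},
  {"tx":-1.3,"ty":0,"tz":3.0,"rx":0,"ry":0,"rz":0},
])

```text
time: 19.0
position: [0.4454, -0.2861, 0.1168]
tool_rot: [0.757, 0.653, -0.001, 0.002]
ft_force: [0.5, -3.0, 4.2]
grip_width: 0.0006
```

```bash
python3 j.py
```

```text
t 19.0 jig xyz -0.2286 -0.0002 0.1168 f [ 0.5 -3.   4.2] w 0.001 q [-0.78  0.55  1.77 -0.    0.81 -0.63]
```

Request:
send_rows([
  {"tx":0,"ty":0,"tz":0.2,"rx":0,"ry":0,"rz":0},
  {"tx":0,"ty":0,"tz":0.4,"rx":0,"ry":0,"rz":0},
  {"tx":0,"ty":0,"tz":0.6,"rx":0,"ry":0,"rz":0},
  {"tx":0,"ty":0,"tz":0.6,"rx":0,"ry":0,"rz":0},
])

```text
time: 19.33
position: [0.4451, -0.2843, 0.1104]
tool_rot: [0.757, 0.653, 0.0, 0.001]
ft_force: [1.2, -2.2, 3.0]
grip_width: 0.0003
```

```bash
python3 p10.py s13; python3 j.py
```

```text
t 19.38 jig xyz -0.2265 0.0006 0.1104 f [ 1.1 -1.8  3.2] w 0.0 q [-0.78  0.56  1.78  0.    0.8  -0.63]
```

View pics/s13.png

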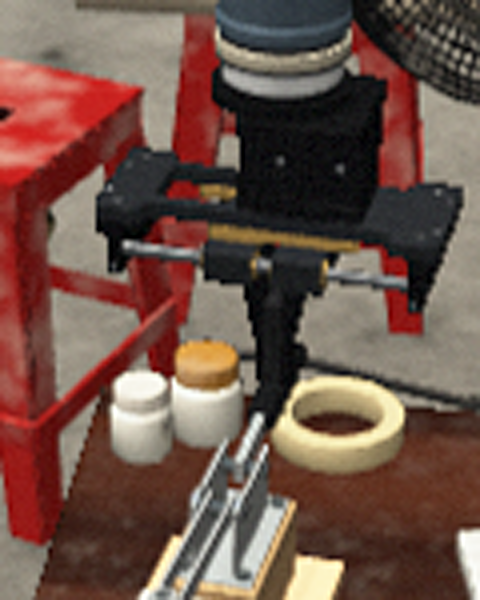

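Request:
send_rows([
  {"tx":0,"ty":0,"tz":0.15,"rx":0,"ry":0,"rz":0},
  {"tx":0,"ty":0,"tz":0.25,"rx":0,"ry":0,"rz":0},
  {"tx":0,"ty":0,"tz":0.25,"rx":0,"ry":0,"rz":0},
])

```text
time: 19.63
position: [0.4449, -0.2842, 0.1084]
tool_rot: [0.757, 0.653, 0.0, 0.001]
ft_force: [-1.1, -2.2, 5.9]
grip_width: 0.0008
```

Request:
send_rows([
  {"tx":0,"ty":0,"tz":0.1,"rx":0,"ry":0,"rz":0},
  {"tx":0,"ty":0,"tz":0.15,"rx":0,"ry":0,"rz":0},
  {"tx":0,"ty":0,"tz":0.15,"rx":0,"ry":0,"rz":0},
])

```text
time: 19.88
position: [0.4449, -0.2842, 0.1082]
tool_rot: [0.757, 0.653, 0.0, 0.001]
ft_force: [-3.0, -1.5, 17.0]
grip_width: 0.0006
```

```bash
python3 j.py
```

```text
t 19.88 jig xyz -0.2268 0.0005 0.1082 f [-3.  -1.5 17. ] w 0.001 q [-0.78  0.57  1.78 -0.    0.79 -0.63]
```

Request:
send_rows([
  {"tx":0,"ty":0,"tz":0.1,"rx":0,"ry":0,"rz":0},
  {"tx":0,"ty":0,"tz":0.2,"rx":0,"ry":0,"rz":0},
  {"tx":0,"ty":0,"tz":0.2,"rx":0,"ry":0,"rz":0},
])

```text
time: 20.13
position: [0.445, -0.2843, 0.108]
tool_rot: [0.757, 0.654, -0.0, 0.001]
ft_force: [-4.8, 0.7, 29.3]
grip_width: 0.0003
```

```bash
python3 j.py
```

```text
t 20.13 jig xyz -0.2268 0.0005 0.108 f [-4.8  0.7 29.3] w 0.0 q [-0.78  0.57  1.78 -0.    0.79 -0.63]
```

Stop reached (29 N, no further travel). Lift off and look.

Request:
send_rows([
  {"tx":0,"ty":0,"tz":-0.6,"rx":0,"ry":0,"rz":0},
  {"tx":0,"ty":0,"tz":-2,"rx":0,"ry":0,"rz":0},
  {"tx":0,"ty":0,"tz":-6,"rx":0,"ry":0,"rz":0},
  {"tx":0,"ty":0,"tz":-10,"rx":0,"ry":0,"rz":0},
  {"tx":0,"ty":0,"tz":-14,"rx":0,"ry":0,"rz":0},
])

```text
time: 20.55
position: [0.4431, -0.2814, 0.2443]
tool_rot: [0.757, 0.653, 0.0, -0.003]
ft_force: [0.5, -0.7, -0.4]
grip_width: 0.0005
```

Request:
send_rows([
  {"tx":-3,"ty":0,"tz":-3,"rx":0,"ry":0,"rz":0},
  {"tx":-6,"ty":0,"tz":-6,"rx":0,"ry":0,"rz":0},
  {"tx":-9,"ty":0,"tz":-8,"rx":0,"ry":0,"rz":0},
  {"tx":-12,"ty":0,"tz":-10,"rx":0,"ry":0,"rz":0},
  {"tx":-14,"ty":0,"tz":-10,"rx":0,"ry":0,"rz":0},
])

```text
time: 20.97
position: [0.4245, -0.4249, 0.3482]
tool_rot: [0.757, 0.653, 0.0, 0.003]
ft_force: [0.5, -0.4, -0.5]
grip_width: 0.0004
```

```bash
python3 j.py
cat > fin.py <<'E'
from h import *
import pickle
from m import plane
C={n:robot.camera(n) for n in ('side','top')};pickle.dump(C,open('c4.pkl','wb'))
a=C['side']['color'][190:340,260:380];b=C['top']['color'][200:310,160:410]
save('f1',cv2.resize(a,None,fx=4,fy=4,interpolation=cv2.INTER_CUBIC));save('f2',cv2.resize(b,None,fx=3.2,fy=3.2,interpolation=cv2.INTER_CUBIC))
a=np.radians(81.8)
for n in C:
    W=cloud(C[n]);d=W[...,:2]-[.4778,-.0598];X=d@[np.cos(a),np.sin(a)];Y=d@[-np.sin(a),np.cos(a)];Z=W[...,2]
    m=(abs(X)<.05)&(abs(Y)<.025)&(abs(Z-.072)<.008);c,nn,k=plane(W[m]);print(n,'mould top z',c[2].round(4),nn.round(3))
    m=(X<-.175)&(X>-.268)&(abs(Y)<.012)&(Z>.07)&(Z<.16);
    if m.sum()>20:
        print('handle',m.sum(),[(x,(np.median(Z[m&(abs(X-x)<.006)])).round(4)) for x in (-.2,-.215,-.23,-.245,-.26) if (m&(abs(X-x)<.006)).sum()>3])
E
python3 fin.py
```

```text
t 20.97 jig xyz -0.369 0.0007 0.3482 f [ 0.5 -0.4 -0.5] w 0.0 q [-0.97  0.38  1.33  0.    1.43 -0.82]
side mould top z 0.0718 [ 0.001 -0.002  1.   ]
handle 196 [(-0.2, np.float64(0.1063)), (-0.215, np.float64(0.1062)), (-0.23, np.float64(0.1073)), (-0.245, np.float64(0.1069)), (-0.26, np.float64(0.1072))]
top mould top z 0.07 [-0.025 -0.001  1.   ]
handle 266 [(-0.2, np.float64(0.1058)), (-0.215, np.float64(0.1056)), (-0.23, np.float64(0.1067)), (-0.245, np.float64(0.1064)), (-0.26, np.float64(0.1072))]
```

View pics/f1.png

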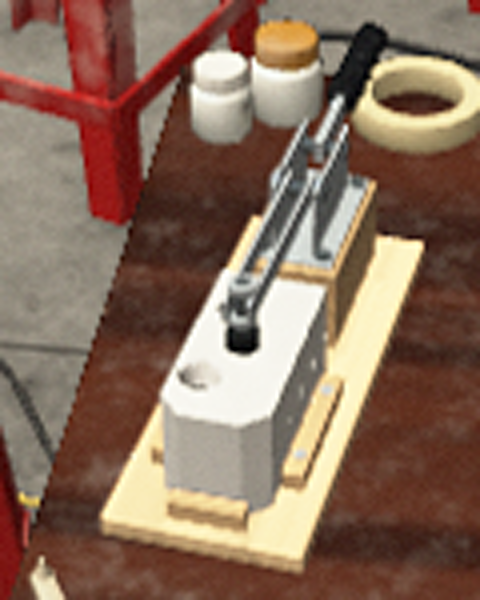

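View pics/f2.png

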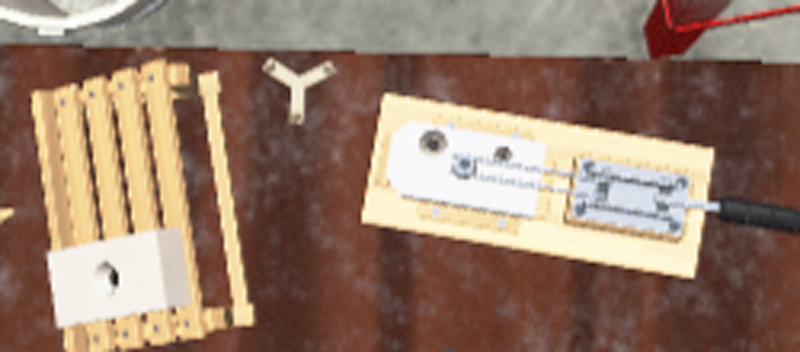

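Request:
send_rows([
  {"tx":0,"ty":0,"tz":0,"rx":0,"ry":0,"rz":0},
  {"tx":0,"ty":0,"tz":0,"rx":0,"ry":0,"rz":0},
  {"tx":0,"ty":0,"tz":0,"rx":0,"ry":0,"rz":0},
])

```text
time: 21.32
position: [0.424, -0.4202, 0.3433]
tool_rot: [0.757, 0.654, 0.001, -0.001]
ft_force: [0.4, -1.2, 0.0]
grip_width: 0.0005
```

```bash
python3 -c "
from rig import robot
print(robot.hand_in())"
```

```text
the job is handed in; nothing more can be done
None
```

The right mould top is on its bottom half, cut corners over cut corners. The clamp handle is pressed down and the job is handed in at about 21 s; no verdict was reported.

**Seating:** I lowered it while the clamp was still open. It came to a stop with about 8 N of upward push and no gap showed at the joint.

**Clamp:** I swept the closed fingertips along the handle's arc until it would go no further, at 29 N, and then moved the arm clear.

**Last checks:**
- **Mould:** the side camera puts the upper face at 71.8 mm, against the expected 72 mm, and level.
- **Handle and foot:** the handle is level in both cameras, at about 106–107 mm along the grip, and the foot stands on the middle of the mould. I could not measure the foot's force on the mould.
- **Bystanders:** the other top, the jars and the stilt look undisturbed. I judged that by eye from the pictures.

**Disagreements:**
- The top camera read the mould face at 70.0 mm with a 1.4° tilt. It showed the same kind of error on the bottom half at the start, so I took it as calibration error.
- One mid-way offset measurement came from a picture taken while the arm was still settling. It led to a wrong shift of about 1.5 mm sideways, which I found and undid before the keys met the sockets.

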